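# Gas off, swing the serving shelf out and load it with the tea things

## Task

The tea is ready. First turn both gas knobs of the twin hob fully back to off; then push the swivelling wooden shelf round on its pivot post until its tongue lies squarely on the yellow pad of its rest, before anything is put on it. Then set the kettle and every mug from the draining mat upright on the shelf, lifting the kettle level, and leave the pressure cooker and the spice box where they are.

Things in the scene. Friction and masses are not known exactly. Their poses are not given: they have to be found in the camera images.
- knob_right (a joint): angle (rad) of the gas knob of the right-hand ring (under the kettle): 0 is off, a firm stop, with the white pointer line at the red dot on the hob; grows to 1.8 as it is turned anticlockwise seen from above (on). Turns with slight friction (0.04 N m) and stays where left
- knob_left (a joint): the same for the gas knob of the left-hand ring (under the pressure cooker)
- knob_right_grip (a point): on the axis of the right gas knob, in its black grip bar, 107 above the bench: the bar is 44 long (the point's x axis, towards the pointer end), 14 thick (y), its top 10 above this point; a round skirt of 46 diameter begins 21 below this point, and the hob's steel top lies 32 below it. z is up
- knob_left_grip (a point): the same for the left gas knob, 100 to the left of the right one
- shelf_top (a point): swing shelf (wooden board 18 thick, aluminium-edged, top 118 and underside 100 above the bench) on the axis of its steel pivot pin, fixed to the bench; point on the top face, x along the shelf to its free end, z up. Board x -45 to 280, y -110 to 110; bolt head 25 wide, 15 high at the pin. Swings level, stiffly (1.1 N m: 5 N at 0.22 m) and stays where left. Mugs on the mat (rims at 79) pass under it
- shelf: the same shelf; origin on the pin axis at the board's underside, 100 above the bench, axes as shelf_top
- shelf_tongue (a point): centre of the top of the shelf's tongue, 295 from the pivot pin; the tongue is 84 wide, from x 280 to 310
- rest_pad (a point): centre of the spot on the shelf's rest where the tongue belongs: a yellow pad, 50 (along x, away from the pivot) by 112 (y), on a short post fixed to the bench, its top just under the shelf, 295 from the pivot pin. When the tongue is home, 14 of yellow shows on either side of it. Always anticlockwise (seen from above) of where the shelf starts
- kettle_mid (a point): aluminium kettle, round body 120 in diameter and 75 high (lid to 92), about 0.55 kg, spout on its own +x side reaching 100 from the axis, tip 76 above its underside. Site on the axis 40 above the underside; z up. Starts on the right-hand ring, whose pan support is 105 above the bench and 200 across
- kettle_grip (a point): middle of the kettle's black handle grip, a round bar 18 thick and 72 long along the kettle's x axis, 124 above its underside, arched over the lid (32 clear under the bar's centre line to the lid knob)
- mug1_mid (a point): white enamel mug, 72 outside diameter, 75 high, wall 4, floor 5, 150 g; handle (bar 10 thick) on its own +y side reaching 73 from the axis, at mid height. Best lifted by the rim. Site at its centre, 37.5 above its underside; z up. None when absent. Starts on the black draining mat (4 thick) at the robot's right
- mug2_mid (a point): as mug1
- mug3_mid (a point): as mug1
- mug4_mid (a point): as mug1
- hob: twin gas hob, steel, 340 (x) by 500 (y), fixed; origin at the middle of its foot on the bench, front towards the robot. Body top 75 above the bench; ring centres at x 55, y -125 (right) and y 125 (left); knobs near its front edge at x -130
- cooker: bystander: aluminium pressure cooker on the left ring, 190 in diameter, 180 high, long black handle with the locking lever on its +y side reaching 220; origin under its centre
- spice_box: bystander: red plastic spice box 104 x 174 x 58 high; origin under its centre
Mind the look-alikes: they are no part of the job. What is shaped like the part that bears kettle_mid but orange is not meant.

How it is judged:
By the outcome, as a careful person would: the job done as asked, in the order asked, and still so for the second after the job is handed in, with the robot touching nothing.
Of mug1, mug2, mug3, mug4 only 2 to 3 are there at a start; the rules pass over those that are not, and their reading is None.
At some moment in a run one of mug1, mug2, mug3, mug4 may be knocked a few centimetres aside while the robot is not near it.
It also fails if it takes over 210 s, if anything falls off the work surface, if the arm or the gripper's body presses on something with over 40 N, if the wrist force passes 120 N, or if a joint passes its speed limit or range.

## Robot

A 6-joint arm with a two-finger parallel gripper is mounted at the origin on the work surface. World frame = base frame: x ahead of the robot, y to its left, z up, the work surface at z = 0. Lengths are in m, angles in rad, forces in N, time in s.
With the tool pointing down it reaches from about 0.35 to 0.975 m from the base axis. Payload 4.9 kg.
Tool frame: the origin (TCP) lies at the very end of the fingers, on their centre line; the grasp point (between the pads) lies 19 mm behind it; z points along the fingers, y is the line along which they close (so a half turn about z gives the same grasp; the last joint's range is limited). The gripper opens to 85 mm and grips with 20 to 120 N. Pads are 22 mm wide; open, the fingers measure 114 mm over their backs; the gripper's body (76 mm by 85 mm) begins 54 mm behind the grasp point. The pads swing forward as they close: fully open they stand 13 mm farther back than shut.
Start: joints at [1.005, 0.053, 1.613, -0, 1.476, -0.119], TCP at [0.27, 0.564, 0.192] pointing down, gripper open.
Joint ranges: [-3.01, 3.01], [-1.01, 2.22], [0.06, 2.58], [-1.02, 4.17], [0.09, 2.62], [-3.14, 3.14]. Speed limits (rad/s): [2.57, 2.57, 3.14, 3.14, 3.14, 3.14].

## Interface

Orientations are given as a rotation vector (axis times angle).
In Python, from station import * gives the robot as it stands.
- The arm moves only by the shell command python3 -m crank 'ROWS' [OPENING] [FORCE]. ROWS is JSON, a list of rows, each an object with "offset": the shift along the tool's x, y, z in m, a list of three; "twist": the turn, a rotation vector about the tool's x, y, z in degrees, a list of three. In form: [{"offset": [x, y, z], "twist": [rx, ry, rz]}, ...]. A call has 1 to 20 rows; each row is the pose to reach, as a shift and turn from the pose commanded when the call began, along the tool's axes at that moment; what a row does not reach only later rows make up. A row lasts 1/8 s, in which the tool goes at most 62.5 mm and 10.7 degrees, less where a joint would pass 70% of its speed; a pose out of reach is approached as far as the arm can. A call with a gripper value outside its range is refused whole. OPENING is the opening, from 0 (shut) to 1 (fully open), set as the call begins (- or left out, the last holds). The fingers move at their own pace and stop on an object; FORCE is the grip in N (left out, the last holds). Time passes only in rows, so rows that repeat a pose let the fingers close. It gives the time, the measured TCP pose, the force, the opening and the grip force at its end, in the units of the state.
- get_obs(): the state, without advancing time (a new reading comes with each control period).
- get_image(name): name is "side" or "top" or "wrist"; returns the picture (420x560x3 uint8, red, green, blue); there is no depth.
- get_calibration(name): a dict with "intrinsics" (3x3 intrinsics, pixels), "world_from_camera" (4x4, takes a point from camera to world coordinates); the wrist camera has in their place "tool_from_camera" (4x4, takes a point from camera to tool coordinates, whose origin is the TCP and whose axes are the flange's). Camera axes: x right, y up, looking along -z (the intrinsics and any distortion apply to the point x, -y, -z); pixel columns grow to the right and rows downward; lengths in m; the calibration is good to about 2 mm. A picture is of the moment at which its call begins: read the wrist's pose just before it. get_calibration takes no time and is no camera call.
- finish_job(): hands the job in; it is judged then, once.
Trained networks look in the newest picture that a camera, given by its name, has taken for a name from the list of things; names that differ only in an ending like _2 or _b are one class to them, and where a whole thing is asked for, a point or a joint stands for the part that bears it (a point fixed in the world has none). Each returns a list of dicts, best first, with "confidence" (0 to 1); they miss things now and then, are a little off and sometimes report something else, mostly with a low value. They report only what shows in the picture. A call takes as long as a camera call. They do not tell look-alikes from the thing itself.
- cut_out(query, camera): "region" (420x560 bool, what is visible of it) and "rect" ([centre column, centre row, width, height] in pixels, round what is visible of it).
The state is a dict: "t": time; "q": joint angles; "dq": joint speeds; "effort": joint torques, N m; "tool_pos": TCP position; "tool_rot": TCP orientation; "contact_force": force on the tool from outside, world axes, zero at the start; "wrist_torque": the same for the moment, N m; "opening": finger opening in m; "grip_force": force on a finger pad.
Only numpy, scipy, OpenCV 4.12 (cv2) and the standard library are available. Lean on these libraries where they do the work, as an engineer would, in place of code of your own. Each camera call takes 0.05 s, during which the arm holds its last target. There are 200 camera calls.

## Working session

There is one attempt and no reset: what is moved stays moved. The work goes in short steps, Python scripts to look and compute and a shell command to move; the robot and the scene stay as the last step left them, time stands still between calls to the robot, and variables do not carry over. Pictures are saved under pics/ and viewed, at most 14 in all, crops included, and the job is handed in when it is done.

```bash
ls; mkdir -p pics
python3 - <<'E'
from station import *
import cv2,numpy as np
o=get_obs();print(o)
for n in("top","side"):
    im=get_image(n);cv2.imwrite(f"pics/{n}0.png",im[:,:,::-1])
    c=get_calibration(n);print(n,np.round(c["intrinsics"],1).tolist(),np.round(c["world_from_camera"],3).tolist(),c.keys())
c=get_calibration("wrist");print(c)
E
```

```text
pics
{'t': 0.0, 'q': array([ 1.00499183e+00,  5.33448698e-02,  1.61434058e+00, -2.47499468e-05,
        1.47595296e+00, -1.18997992e-01]), 'dq': array([-0.00148659,  0.00038434,  0.0013568 , -0.00075668,  0.00287634,
        0.00105532]), 'effort': array([-3.05635022e-04, -3.93692350e+01, -3.70171201e+01, -1.79027261e-04,
        7.32926623e-03, -4.95862892e-06]), 'tool_pos': array([0.2696762 , 0.56303693, 0.19024269]), 'tool_rot': array([-6.95867537e-01, -3.06287350e+00,  3.03927970e-03]), 'contact_force': array([-0.83841801,  0.26243702, -0.61934113]), 'wrist_torque': array([-0.00560213, -0.02781314,  0.01628561]), 'grip_force': 0.0, 'opening': 0.0850932924183085}
top [[406.1, 0.0, 279.6], [0.0, 406.1, 207.8], [0.0, 0.0, 1.0]] [[0.001, 0.99, -0.141, 0.345], [-1.0, 0.0, -0.001, 0.018], [-0.001, 0.141, 0.99, 1.247], [0.0, 0.0, 0.0, 1.0]] dict_keys(['intrinsics', 'world_from_camera'])
side [[539.4, 0.0, 282.0], [0.0, 539.4, 209.6], [0.0, 0.0, 1.0]] [[-0.989, 0.103, -0.103, 0.358], [-0.144, -0.582, 0.8, 1.167], [0.023, 0.807, 0.591, 1.044], [0.0, 0.0, 0.0, 1.0]] dict_keys(['intrinsics', 'world_from_camera'])
{'intrinsics': array([[317.44497975,   0.        , 278.40949815],
       [  0.        , 317.44497975, 216.36636835],
       [  0.        ,   0.        ,   1.        ]]), 'tool_from_camera': array([[ 5.23910654e-05,  9.51738807e-01,  3.06909174e-01,
         7.90911384e-02],
       [ 9.99999507e-01,  2.54555925e-04, -9.60094441e-04,
        -2.15078826e-04],
       [-9.91884686e-04,  3.06909073e-01, -9.51738324e-01,
        -1.80972334e-01],
       [ 0.00000000e+00,  0.00000000e+00,  0.00000000e+00,
         1.00000000e+00]])}
```

View pics/top0.png

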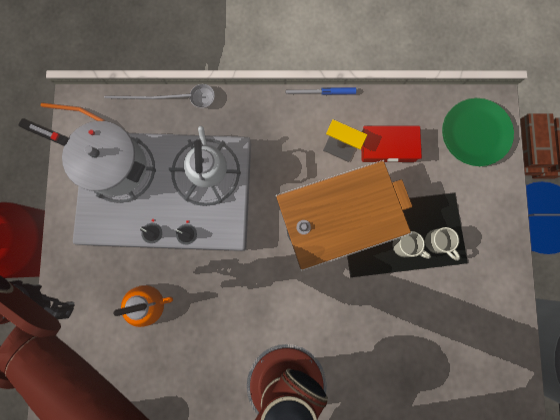

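View pics/side0.png

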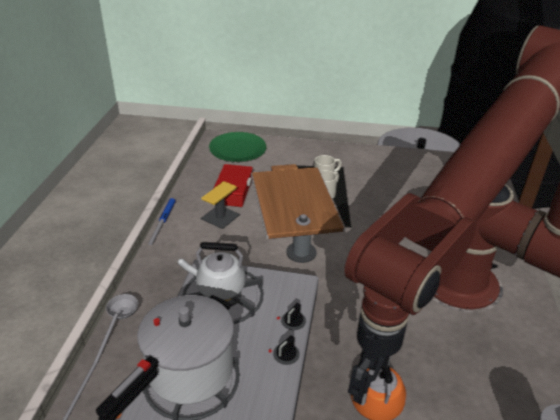

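Candidates: the kettle is the aluminium one on the right ring at top (203,165), since the orange kettle at (140,305) is a decoy. Mugs show at (410,245) and (443,240), possibly with another under the shelf. The knobs are at (150,232) and (185,233), the pivot is at (304,228) and the pad at (347,134).

```bash
cat > h.py <<'E'
from station import *
import cv2,numpy as np
from scipy.spatial.transform import Rotation as R
def pose():
    o=get_obs();T=np.eye(4);T[:3,:3]=R.from_rotvec(o["tool_rot"]).as_matrix();T[:3,3]=o["tool_pos"];return T
def cam(n,T=None):
    c=get_calibration(n);K=c["intrinsics"]
    W=c["world_from_camera"] if n!="wrist" else (pose() if T is None else T)@c["tool_from_camera"]
    return K,W
def px2w(n,u,v,z,T=None):
    K,W=cam(n,T);d=W[:3,:3]@np.array([(u-K[0,2])/K[0,0],-(v-K[1,2])/K[1,1],-1]);p=W[:3,3]
    return p+d*(z-p[2])/d[2]
def w2px(n,P,T=None):
    K,W=cam(n,T);p=W[:3,:3].T@(np.asarray(P,float)-W[:3,3]);return K[0,0]*p[0]/-p[2]+K[0,2],K[1,1]*-p[1]/-p[2]+K[1,2]
def go(pos,yaw=None):
    """offset/twist from measured pose to TCP pos, pointing down, closing line (tool y) at world yaw (deg, mod 180)"""
    T=pose();pos=np.asarray(pos,float);Rm=T[:3,:3]
    if yaw is None: yaw=np.degrees(np.arctan2(Rm[1,1],Rm[0,1]))
    best=None
    for k in(-360,-180,0,180,360):
        a=np.radians(yaw+k);y=np.array([np.cos(a),np.sin(a),0]);z=np.array([0,0,-1.]);x=np.cross(y,z)
        tw=R.from_matrix(Rm.T@np.column_stack([x,y,z])).as_rotvec(degrees=True)
        if best is None or np.linalg.norm(tw)<np.linalg.norm(best): best=tw
    print("off",np.round(Rm.T@(pos-T[:3,3]),4),"tw",np.round(best,1),"q6",np.round(get_obs()["q"][5],2),"yaw now",np.round(np.degrees(np.arctan2(Rm[1,1],Rm[0,1])),1))
def shot(n,f=None,crop=None,scale=1):
    T=pose();im=get_image(n)
    if f:
        b=im[:,:,::-1]
        if crop: x0,y0,x1,y1=crop;b=b[y0:y1,x0:x1]
        cv2.imwrite("pics/"+f,cv2.resize(b,None,fx=scale,fy=scale,interpolation=cv2.INTER_CUBIC))
    return im,T
E
python3 - <<'E'
from h import *
im,_=shot("top","knobs.png",(130,100,270,260),3.7)
for n,u,v,z in(("knobL",150,232,.107),("knobR",185,233,.107),("piv",304,227,.133),("pad",347,134,.1),("kett",203,165,.2),("tong",402,195,.118),("mugA",410,243,.079),("mugB",443,239,.079),("orange",140,305,.1),("cook",95,152,.19)):
    print(n,px2w("top",u,v,z).round(3))
for q in("knob_right","kettle_mid","mug1_mid","shelf","hob","cooker","spice_box"):
    for r in cut_out(q,"top"): 
        e=cv2.minAreaRect(np.argwhere(r["region"])[:,::-1].astype(np.float32)) if r["region"].any() else None
        print(q,round(r["confidence"],2),np.round(r["rect"],1),e)
E
```

```text
knobL [0.439 0.384 0.107]
knobR [0.436 0.285 0.107]
piv [ 0.451 -0.048  0.133]
pad [ 0.727 -0.178  0.1  ]
kett [0.609 0.222 0.2  ]
tong [ 0.543 -0.326  0.118]
mugA [ 0.41  -0.355  0.079]
mugB [ 0.421 -0.45   0.079]
orange [0.237 0.404 0.1  ]
cook [0.647 0.514 0.19 ]
knob_right 0.51 [184.2 233.6  17.8  15.8] ((185.20001220703125, 232.9000244140625), (16.099689483642578, 15.652474403381348), 63.43495178222656)
kettle_mid 0.8 [145.  306.5  63.2  43.4] ((141.96151733398438, 305.8076477050781), (40.77046585083008, 45.20806884765625), 33.6900634765625)
shelf 0.95 [343.  213.4 135.2 111.5] ((347.5, 211.99998474121094), (80.63806915283203, 127.43977355957031), 71.56504821777344)
hob 0.9 [147.1 178.8 208.8 152.8] ((143.63076782226562, 178.14614868164062), (213.17127990722656, 139.6735076904297), 3.1798300743103027)
hob 0.17 [390.9 142.8  63.3  44.7] ((391.2913513183594, 143.25970458984375), (60.233219146728516, 37.81233215332031), 1.9091525077819824)
cooker 0.69 [149.7 234.   19.6  12.2] ((150.0, 232.0), (14.0, 18.0), 90.0)
cooker 0.59 [ 83.3 155.8 131.4  78.4] ((87.70199584960938, 143.50204467773438), (128.40118408203125, 72.23548889160156), 45.5787239074707)
spice_box 0.64 [391.7 142.3  59.6  36.5] ((391.0, 143.0), (36.0, 60.0), 90.0)
```

View pics/knobs.png

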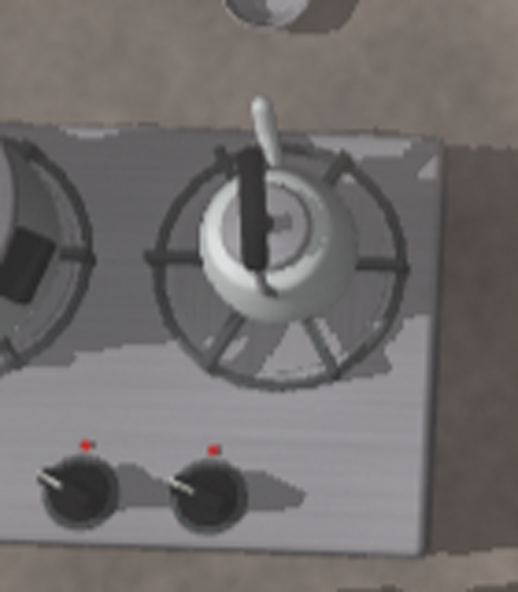

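Run:
```python
from h import *
go([.436,.285,.22],158)
go([.436,.285,.22],90)
K,W=cam("top");
for i in range(2):
  u0,v0,u1,v1=[(150+1.6,100+491/3.7,130+38/3.7,100+473/3.7),(130+208/3.7,100+495/3.7,130+172/3.7,100+482/3.7)][i]
  if i==0:u0=130+80/3.7
  a=px2w("top",u0,v0,.1);b=px2w("top",u1,v1,.117);d=b-a;print(a,b,np.degrees(np.arctan2(d[1],d[0])))
```

```text
off [-0.2701 -0.1796 -0.0285] tw [-0.  -0.  86.4] q6 -0.12 yaw now 64.4
off [-0.2701 -0.1796 -0.0285] tw [ -0.   -0.  -25.6] q6 -0.12 yaw now 64.4
[0.43726622 0.38113705 0.1       ] [0.4494874  0.40806127 0.117     ] 65.58622142526404
[0.43425092 0.28316619 0.1       ] [0.4427291  0.30670033 0.117     ] 70.18842843104605
```

```bash
python3 -m crank '[{"offset":[0,0,-0.06],"twist":[0,0,-10]},{"offset":[0,0,-0.1],"twist":[0,0,-20]},{"offset":[-0.27,-0.18,-0.05],"twist":[0,0,-94]},{"offset":[-0.27,-0.18,-0.05],"twist":[0,0,-94]},{"offset":[-0.27,-0.18,-0.05],"twist":[0,0,-94]},{"offset":[-0.27,-0.18,-0.05],"twist":[0,0,-94]},{"offset":[-0.27,-0.18,-0.05],"twist":[0,0,-94]},{"offset":[-0.27,-0.18,-0.05],"twist":[0,0,-94]},{"offset":[-0.27,-0.18,-0.05],"twist":[0,0,-94]},{"offset":[-0.27,-0.18,-0.05],"twist":[0,0,-94]},{"offset":[-0.27,-0.18,-0.05],"twist":[0,0,-94]},{"offset":[-0.27,-0.18,-0.05],"twist":[0,0,-94]}]' 0.6 30
python3 - <<'E'
from h import *
im,T=shot("wrist","w1.png",None,1.3)
print(T.round(3).tolist(),get_obs()["q"])
for p in([.436,.285,.117],[.437,.382,.117]):print(w2px("wrist",p,T))
E
```

```text
t: 2.0
tool_pos: [0.4357, 0.2847, 0.2416]
tool_rot: [-1.765, 2.599, -0.0]
contact_force: [0.4, 1.0, 0.2]
opening: 0.0513
grip_force: 0.0
[[-0.369, -0.93, 0.0, 0.436], [-0.93, 0.369, 0.0, 0.285], [-0.0, -0.0, -1.0, 0.242], [0.0, 0.0, 0.0, 1.0]] [ 4.35894757e-01 -2.25171624e-01  1.79111952e+00 -4.07259814e-05
  1.57549536e+00 -2.32851543e+00]
(np.float64(277.8294517904941), np.float64(197.5635609960666))
(np.float64(310.11777952082855), np.float64(278.90114257777077))
```

View pics/w1.png

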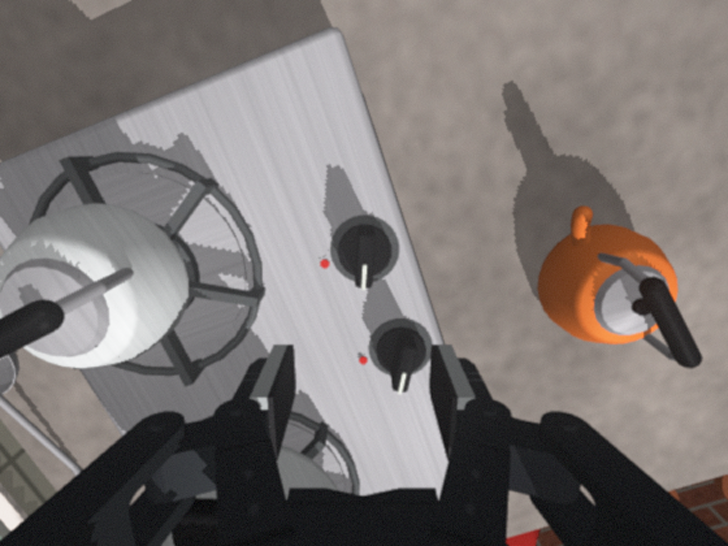

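Run:
```python
from h import *
T=pose()
for c,d in(((364,247),(363,285)),((404,350),(402,390))):
    a=px2w("wrist",c[0]/1.3,c[1]/1.3,.117,T);b=px2w("wrist",d[0]/1.3,d[1]/1.3,.117,T);v=b-a;print(a,b,np.degrees(np.arctan2(v[1],v[0])))
for d in((325,264),(363,360)): print("dot",px2w("wrist",d[0]/1.3,d[1]/1.3,.076,T))
p=px2w("wrist",364/1.3,250/1.3,.110,T);go([p[0],p[1],.092])
```

```text
[0.43119215 0.27869927 0.117     ] [0.44304765 0.30663863 0.117     ] 67.00704222146798
[0.43240152 0.37140652 0.117     ] [0.44678885 0.40632173 0.117     ] 67.60517439731083
dot [0.47169279 0.28924554 0.076     ]
dot [0.47531846 0.38845074 0.076     ]
off [0.0033 0.002  0.1496] tw [-0.  0.  0.] q6 -2.33 yaw now 158.4
```

Run:
```python
from h import *
T=pose();im,T=shot("wrist","w2.png",(230,140,340,310),3.5)
for z in(.08,.086,.107):
  print(z,px2w("wrist",365/1.3,250/1.3,z,T),px2w("wrist",402/1.3,347/1.3,z,T),px2w("top",130+208/3.7,100+495/3.7,z),px2w("top",130+80/3.7,100+491/3.7,z))
for q in("knob_right",):
  for r in cut_out(q,"wrist"):print(r["confidence"],r["rect"])
```

```text
0.08 [0.43439987 0.2895224  0.08      ] [0.43625954 0.38715219 0.08      ] [0.43580026 0.28778728 0.08      ] [0.43886815 0.38746688 0.08      ]
0.086 [0.43390389 0.28816434 0.086     ] [0.43573098 0.38408412 0.086     ] [0.43533546 0.28640095 0.086     ] [0.43838757 0.38556793 0.086     ]
0.107 [0.43216795 0.28341113 0.107     ] [0.43388104 0.37334591 0.107     ] [0.43370865 0.28154881 0.107     ] [0.43670554 0.3789216  0.107     ]
0.95 [282.8, 199.2, 42.4, 48.5]
```

View pics/w2.png

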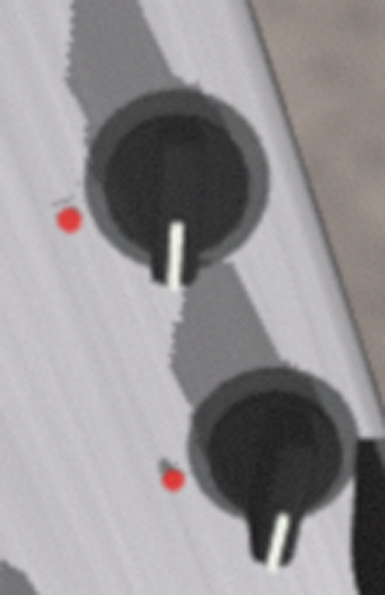

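Run:
```python
from h import *
T=pose()
a=px2w("wrist",280.9,201.4,.117,T);print(a)
go([.4345,.2885,.093])
```

```text
[0.43458257 0.28983763 0.117     ]
off [-0.003   0.0025  0.1485] tw [-0.  0.  0.] q6 -2.33 yaw now 158.4
```

```bash
python3 -m crank '[{"offset":[-0.003,0.0025,0.06],"twist":[0,0,0]},{"offset":[-0.003,0.0025,0.11],"twist":[0,0,0]},{"offset":[-0.003,0.0025,0.135],"twist":[0,0,0]},{"offset":[-0.003,0.0025,0.148],"twist":[0,0,0]},{"offset":[-0.003,0.0025,0.148],"twist":[0,0,0]}]' 0.5
python3 -m crank '[{"offset":[0,0,0],"twist":[0,0,0]},{"offset":[0,0,0],"twist":[0,0,0]},{"offset":[0,0,0],"twist":[0,0,0]},{"offset":[0,0,0],"twist":[0,0,0]},{"offset":[0,0,0],"twist":[0,0,0]}]' 0 25
```

```text
t: 2.78
tool_pos: [0.4343, 0.2883, 0.0932]
tool_rot: [1.765, -2.598, -0.0]
contact_force: [0.7, 0.3, -0.1]
opening: 0.0429
grip_force: 0.0
t: 3.4
tool_pos: [0.4346, 0.2883, 0.0936]
tool_rot: [-1.766, 2.598, 0.0]
contact_force: [0.2, -0.7, -0.8]
opening: -0.0
grip_force: 0.0
```

Run:
```python
from h import *
a,T=shot("wrist");b,_=shot("side")
b=cv2.resize(b[240:410,230:400],(420,420));cv2.imwrite("pics/c3.png",np.hstack([cv2.resize(a,(380,285)),np.zeros((285,8,3),np.uint8),cv2.resize(b,(285,285))])[:,:,::-1]);print(get_obs()["opening"],get_obs()["grip_force"])
```

```text
5.048918064218171e-05 0.0
```

View pics/c3.png

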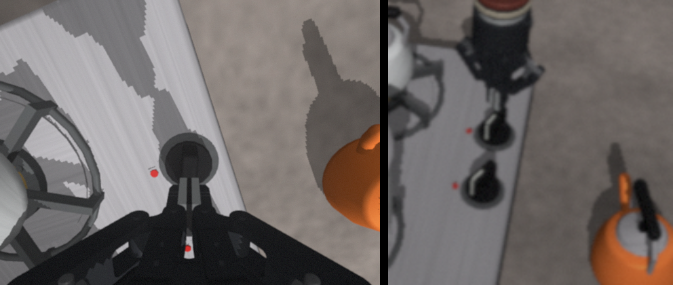

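Run:
```python
from h import *
a,T=shot("wrist")
print("tcp",w2px("wrist",T[:3,3],T),w2px("side",T[:3,3]),w2px("side",[.4345,.2885,.107]),w2px("top",T[:3,3]))
for z in(.08,.117):print(px2w("wrist",188*560/380,160*560/380,z,T))
s,_=shot("side");a=cv2.resize(a[140:320,200:360],(480,540));s=cv2.resize(s[250:370,250:340],(300,400))
c=np.zeros((540,790,3),np.uint8);c[:,:480]=a;c[:400,488:788]=s;cv2.imwrite("pics/c4.png",c[:,:,::-1])
```

```text
tcp (np.float64(277.556141064246), np.float64(247.46590085194012)) (np.float64(294.5848032981051), np.float64(314.4023818116236)) (np.float64(294.79644787140575), np.float64(310.47085100003244)) (np.float64(184.92780640908674), np.float64(233.8640705416217))
[0.43396835 0.28589846 0.08      ]
[0.42844674 0.27251158 0.117     ]
```

View pics/c4.png

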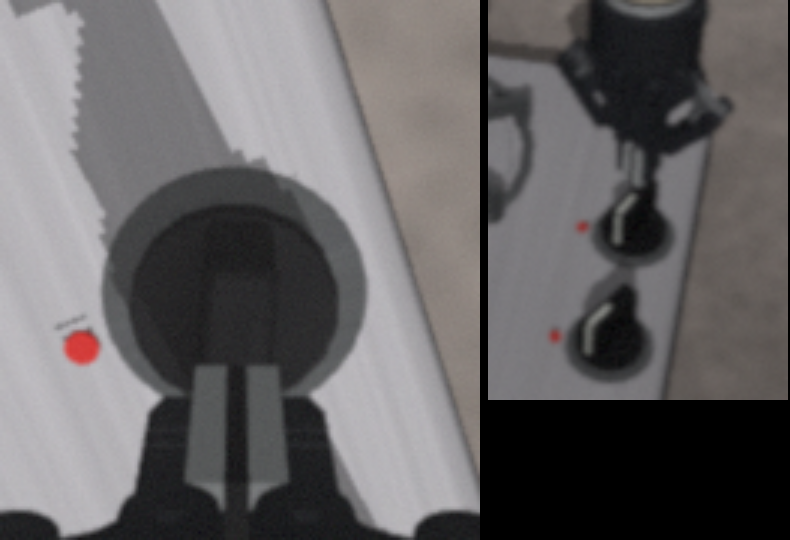

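Run:
```python
from h import *
T=pose();p=T[:3,3]
for z in(.09,.1,.11,.12,.13):print(z,w2px("wrist",[p[0],p[1],z],T),w2px("side",[p[0],p[1],z]))
o=get_obs();print(o["contact_force"],o["wrist_torque"],o["tool_pos"],o["grip_force"],o["opening"])
```

```text
0.09 (np.float64(277.57506198989483), np.float64(245.27791423252205)) (np.float64(294.54814472042824), np.float64(315.4221519595834))
0.1 (np.float64(277.5183144342186), np.float64(251.84818458900907)) (np.float64(294.70288196487587), np.float64(312.48684691869204))
0.11 (np.float64(277.455585309703), np.float64(259.1110050291513)) (np.float64(294.8590666906485), np.float64(309.5240837228809))
0.12 (np.float64(277.3858762537712), np.float64(267.1819666469622)) (np.float64(295.01671930377034), np.float64(306.5334752778483))
0.13 (np.float64(277.307953637092), np.float64(276.20389988032105)) (np.float64(295.1758605956446), np.float64(303.51462717880077))
[-0.26335685 -0.43464841  0.10378929] [ 0.02415991 -0.02228907 -0.01912026] [0.4344856  0.28832125 0.09343948] 0.0 0.0002765613607774616
```

```bash
python3 -m crank '[{"offset":[0,0,0],"twist":[0,0,0]},{"offset":[0,0,0],"twist":[0,0,0]},{"offset":[0,0,0],"twist":[0,0,0]},{"offset":[0,0,0.004],"twist":[0,0,0]},{"offset":[0,0,0.007],"twist":[0,0,0]},{"offset":[0,0,0.007],"twist":[0,0,0]}]' 0.5
python3 - <<'E'
from h import *
a,T=shot("wrist");s,_=shot("side");a=cv2.resize(a[140:320,200:360],(480,540));s=cv2.resize(s[250:370,250:340],(300,400))
c=np.zeros((540,790,3),np.uint8);c[:,:480]=a;c[:400,488:788]=s;cv2.imwrite("pics/c5.png",c[:,:,::-1])
E
```

```text
t: 4.35
tool_pos: [0.4342, 0.2882, 0.0859]
tool_rot: [1.765, -2.597, -0.0]
contact_force: [0.2, 0.2, 0.6]
opening: 0.0429
grip_force: 0.0
```

View pics/c5.png

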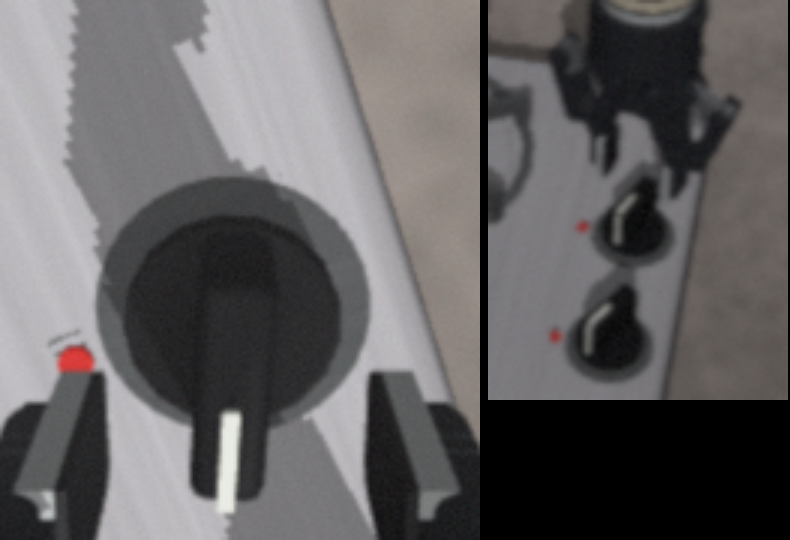

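```bash
python3 -m crank '[{"offset":[0,0,0.006],"twist":[0,0,0]},{"offset":[0,0,0.012],"twist":[0,0,0]},{"offset":[0,0,0.016],"twist":[0,0,0]},{"offset":[0,0,0.016],"twist":[0,0,0]}]' 0.5
python3 -m crank '[{"offset":[0,0,0],"twist":[0,0,0]},{"offset":[0,0,0],"twist":[0,0,0]},{"offset":[0,0,0],"twist":[0,0,0]},{"offset":[0,0,0],"twist":[0,0,0]},{"offset":[0,0,0],"twist":[0,0,0]}]' 0 25
```

```text
t: 4.95
tool_pos: [0.4341, 0.2881, 0.0698]
tool_rot: [1.765, -2.597, -0.0]
contact_force: [0.3, 0.4, -0.6]
opening: 0.0424
grip_force: 0.0
t: 5.58
tool_pos: [0.435, 0.2883, 0.0709]
tool_rot: [-1.765, 2.598, -0.001]
contact_force: [2.9, -1.2, 2.1]
opening: 0.0129
grip_force: 26.1
```

Gripped at 12.9 mm, so the fingertips really end about 20 mm short of the reported TCP. Next I turn the knob clockwise.

```bash
python3 -m crank '[{"offset":[0,0,0],"twist":[0,0,10]},{"offset":[0,0,0],"twist":[0,0,20]},{"offset":[0,0,0],"twist":[0,0,30]},{"offset":[0,0,0],"twist":[0,0,40]},{"offset":[0,0,0],"twist":[0,0,50]},{"offset":[0,0,0],"twist":[0,0,60]},{"offset":[0,0,0],"twist":[0,0,66]},{"offset":[0,0,0],"twist":[0,0,66]}]'; python3 -c "
from h import *
print(get_obs()['wrist_torque'])"; python3 -m crank '[{"offset":[0,0,0],"twist":[0,0,2]},{"offset":[0,0,0],"twist":[0,0,4]},{"offset":[0,0,0],"twist":[0,0,6]},{"offset":[0,0,0],"twist":[0,0,6]}]'; python3 -c "
from h import *
print(get_obs()['wrist_torque']);go(get_obs()['tool_pos'])"
```

```text
t: 6.58
tool_pos: [0.4345, 0.2895, 0.0709]
tool_rot: [-0.068, 3.141, 0.004]
contact_force: [-0.5, 3.9, 1.1]
opening: 0.0132
grip_force: 25.7
[ 0.69903052 -0.08223008 -0.00516924]
t: 7.08
tool_pos: [0.4344, 0.2894, 0.0709]
tool_rot: [-0.097, -3.14, -0.003]
contact_force: [-0.4, 6.1, 1.2]
opening: 0.0128
grip_force: 26.1
[0.99968984 0.12708669 0.32222141]
off [0. 0. 0.] tw [ 0.1 -0.   0. ] q6 -1.07 yaw now 86.5
```

```bash
python3 -m crank '[{"offset":[0,0,0],"twist":[0,0,0]},{"offset":[0,0,0],"twist":[0,0,0]},{"offset":[0,0,0],"twist":[0,0,0]},{"offset":[0,0,-0.03],"twist":[0,0,0]},{"offset":[0,0,-0.055],"twist":[0,0,0]},{"offset":[0,0,-0.055],"twist":[0,0,0]}]' 0.5; python3 -c "
from h import *
go([.438,.388,.125],157.5)"
```

```text
t: 7.82
tool_pos: [0.4362, 0.2889, 0.1278]
tool_rot: [0.099, 3.136, 0.003]
contact_force: [-0.6, 0.5, -0.0]
opening: 0.0428
grip_force: 0.0
off [0.0044 0.099  0.003 ] tw [ -0.    0.3 -71.1] q6 -1.06 yaw now 86.4
```

```bash
python3 -m crank '[{"offset":[0.0045,0.05,0],"twist":[0,0,-10]},{"offset":[0.0045,0.099,0],"twist":[0,0,-20]},{"offset":[0.0045,0.099,0],"twist":[0,0,-71]},{"offset":[0.0045,0.099,0],"twist":[0,0,-71]},{"offset":[0.0045,0.099,0],"twist":[0,0,-71]},{"offset":[0.0045,0.099,0],"twist":[0,0,-71]},{"offset":[0.0045,0.099,0],"twist":[0,0,-71]},{"offset":[0.0045,0.099,0],"twist":[0,0,-71]},{"offset":[0.0045,0.099,0],"twist":[0,0,-71]}]'
python3 - <<'E'
from h import *
a,T=shot("wrist");s,_=shot("side");a=cv2.resize(a[140:320,200:360],(480,540));s=cv2.resize(s[250:370,250:340],(300,400))
c=np.zeros((540,790,3),np.uint8);c[:,:480]=a;c[:400,488:788]=s;cv2.imwrite("pics/c6.png",c[:,:,::-1])
go([.438,.388,.07],157.5)
E
```

```text
t: 8.95
tool_pos: [0.4358, 0.3871, 0.1244]
tool_rot: [1.74, -2.614, 0.0]
contact_force: [0.2, 1.1, 0.3]
opening: 0.0427
grip_force: 0.0
off [-0.0015 -0.0015  0.055 ] tw [ 0.  -0.  -0.2] q6 -2.15 yaw now 157.3
```

View pics/c6.png

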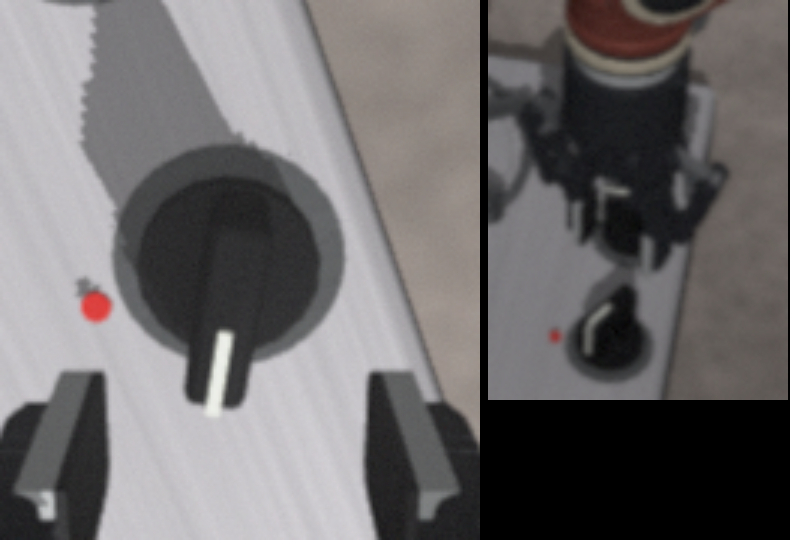

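```bash
python3 -m crank '[{"offset":[-0.0015,-0.002,0.03],"twist":[0,0,7]},{"offset":[-0.0015,-0.002,0.045],"twist":[0,0,7]},{"offset":[-0.0015,-0.002,0.054],"twist":[0,0,7]},{"offset":[-0.0015,-0.002,0.054],"twist":[0,0,7]}]'
python3 -m crank '[{"offset":[0,0,0],"twist":[0,0,0]},{"offset":[0,0,0],"twist":[0,0,0]},{"offset":[0,0,0],"twist":[0,0,0]},{"offset":[0,0,0],"twist":[0,0,0]},{"offset":[0,0,0],"twist":[0,0,0]}]' 0 25
python3 -m crank '[{"offset":[0,0,0],"twist":[0,0,10]},{"offset":[0,0,0],"twist":[0,0,20]},{"offset":[0,0,0],"twist":[0,0,30]},{"offset":[0,0,0],"twist":[0,0,40]},{"offset":[0,0,0],"twist":[0,0,50]},{"offset":[0,0,0],"twist":[0,0,60]},{"offset":[0,0,0],"twist":[0,0,65]},{"offset":[0,0,0],"twist":[0,0,65]}]'; python3 -c "
from h import *
print(get_obs()['wrist_torque']);go(get_obs()['tool_pos'])"
```

```text
t: 9.55
tool_pos: [0.4383, 0.3878, 0.0709]
tool_rot: [1.581, -2.714, 0.0]
contact_force: [0.2, -0.0, -0.4]
opening: 0.0426
grip_force: 0.0
t: 10.18
tool_pos: [0.4388, 0.3888, 0.0727]
tool_rot: [-1.58, 2.714, 0.001]
contact_force: [-3.9, 1.7, 5.4]
opening: 0.0126
grip_force: 27.0
t: 11.18
tool_pos: [0.4388, 0.3894, 0.0727]
tool_rot: [0.123, 3.138, 0.004]
contact_force: [-3.5, 3.0, 5.6]
opening: 0.013
grip_force: 27.9
[0.55402126 0.64209516 0.29633783]
off [0. 0. 0.] tw [ 0.2  0.  -0. ] q6 -0.89 yaw now 85.5
```

```bash
python3 -m crank '[{"offset":[0,0,0],"twist":[0,0,0]},{"offset":[0,0,0],"twist":[0,0,0]},{"offset":[0,0,0],"twist":[0,0,0]},{"offset":[0,0,-0.05],"twist":[0,0,0]},{"offset":[0,0,-0.11],"twist":[0,0,0]},{"offset":[0,0,-0.17],"twist":[0,0,0]},{"offset":[0,0,-0.22],"twist":[0,0,0]},{"offset":[0,0,-0.22],"twist":[0,0,0]}]' 0.5; python3 -c "
from h import *
go([.386,-.301,.20],-72)
T=pose();print(T[:3,:3].T@(np.array([.386,-.301,.2])-T[:3,3]))"
```

```text
t: 12.18
tool_pos: [0.4409, 0.3892, 0.298]
tool_rot: [0.126, 3.13, 0.009]
contact_force: [0.5, -0.2, 0.4]
opening: 0.0426
grip_force: 0.0
off [ 1.00e-04 -6.93e-01  9.36e-02] tw [  0.3   0.6 -22.6] q6 -0.89 yaw now 85.4
[ 7.61798314e-05 -6.93039565e-01  9.35831068e-02]
```

```bash
python3 -m crank '[{"offset":[0,-0.05,0],"twist":[0.3,0.6,10]},{"offset":[0,-0.1,0],"twist":[0.3,0.6,20]},{"offset":[0,-0.15,0],"twist":[0.3,0.6,30]},{"offset":[0,-0.2,0],"twist":[0.3,0.6,40]},{"offset":[0,-0.25,0],"twist":[0,0,50]},{"offset":[0,-0.3,0],"twist":[0,0,60]},{"offset":[0,-0.35,0],"twist":[0,0,70]},{"offset":[0,-0.4,0],"twist":[0,0,80]},{"offset":[0,-0.45,0],"twist":[0,0,90]},{"offset":[0,-0.5,0],"twist":[0,0,100]},{"offset":[0,-0.55,0],"twist":[0,0,110]},{"offset":[0,-0.6,0],"twist":[0,0,120]},{"offset":[0,-0.65,0],"twist":[0,0,130]},{"offset":[0,-0.693,0.05],"twist":[0,0,140]},{"offset":[0,-0.693,0.094],"twist":[0,0,150]},{"offset":[0,-0.693,0.094],"twist":[0,0,157.5]},{"offset":[0,-0.693,0.094],"twist":[0,0,157.5]}]' 0
python3 - <<'E'
from h import *
a,T=shot("wrist");s,_=shot("top");s=cv2.resize(s[110:290,60:480],None,fx=1.8,fy=1.8)
a=cv2.resize(a,(340,255));c=np.zeros((585,760,3),np.uint8);c[:324,:756]=s;c[328:583,:340]=a;cv2.imwrite("pics/c7.png",c[:,:,::-1])
go([.386,-.301,.077],-72)
E
```

```text
t: 14.3
tool_pos: [0.3822, -0.3022, 0.1953]
tool_rot: [-3.1, -0.49, 0.003]
contact_force: [-0.7, -0.5, 0.8]
opening: 0.0002
grip_force: 0.0
off [ 0.0033 -0.0008  0.1204] tw [0. 0. 0.] q6 0.44 yaw now -72.0
```

View pics/c7.png

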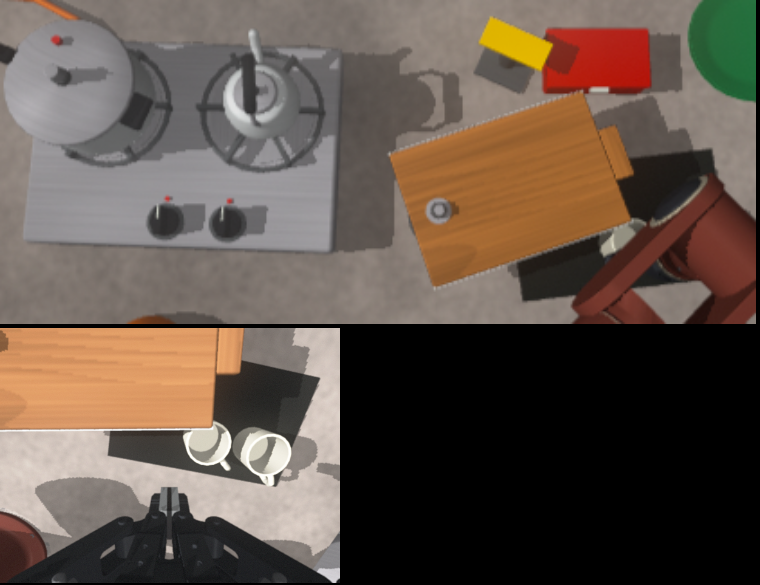

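```bash
python3 - <<'E'
from h import *
T=pose();s=420/255
e=[px2w("wrist",c*s*340*560/420/560*420/340 if 0 else c*560/340,(r-328)*s,.118,T) for c,r in((30,430),(169,429.5),(212,428.5))]
for x in e: print(x.round(4),(T[:3,:3].T@(x-T[:3,3])).round(4))
d=e[2]-e[0];print(np.degrees(np.arctan2(d[1],d[0])))
for n,c in(("A",(207,444)),("B",(264,454))):print(n,px2w("wrist",c[0]*560/340,(c[1]-328)*s,.079,T).round(3))
E
python3 -m crank '[{"offset":[0.0033,0,0.06],"twist":[0,0,0]},{"offset":[0.0033,0,0.1],"twist":[0,0,0]},{"offset":[0.0033,0,0.119],"twist":[0,0,0]},{"offset":[0.0033,0,0.119],"twist":[0,0,0]}]'
```

```text
[ 0.3592 -0.1125  0.118 ] [ 0.0361 -0.1884  0.0794]
[ 0.418 -0.291  0.118] [ 0.0368 -0.0004  0.0794]
[ 0.4372 -0.3458  0.118 ] [0.0382 0.0576 0.0794]
-71.50530627509937
A [ 0.409 -0.358  0.079]
B [ 0.422 -0.451  0.079]
t: 14.9
tool_pos: [0.386, -0.3013, 0.078]
tool_rot: [-3.102, -0.49, 0.001]
contact_force: [-0.0, -0.6, 0.8]
opening: 0.0001
grip_force: 0.0
```

```bash
python3 -m crank '[{"offset":[0.0225,0,0],"twist":[0,0,0]},{"offset":[0.0225,0,0],"twist":[0,0,0]},{"offset":[0.0421,0.0094,0],"twist":[0,0,-5]},{"offset":[0.0626,0.017,0],"twist":[0,0,-10]},{"offset":[0.0836,0.0229,0],"twist":[0,0,-15]},{"offset":[0.1051,0.0269,0],"twist":[0,0,-20]},{"offset":[0.1267,0.029,0],"twist":[0,0,-25]},{"offset":[0.1485,0.0292,0],"twist":[0,0,-30]},{"offset":[0.1702,0.0275,0],"twist":[0,0,-35]},{"offset":[0.1918,0.0239,0],"twist":[0,0,-40]},{"offset":[0.1918,0.0239,0],"twist":[0,0,-40]},{"offset":[0.1918,0.0239,0],"twist":[0,0,-40]}]'
python3 - <<'E'
from h import *
s,_=shot("top");a,T=shot("wrist")
s=cv2.resize(s[90:250,250:450],(500,400));a=cv2.resize(a,(280,210));c=np.zeros((400,790,3),np.uint8);c[:,:500]=s;c[:210,508:788]=a;cv2.imwrite("pics/c8.png",c[:,:,::-1])
E
```

```text
t: 16.4
tool_pos: [0.5758, -0.2662, 0.0794]
tool_rot: [2.749, 1.519, -0.0]
contact_force: [0.4, 0.3, -1.2]
opening: 0.0001
grip_force: 0.0
```

View pics/c8.png

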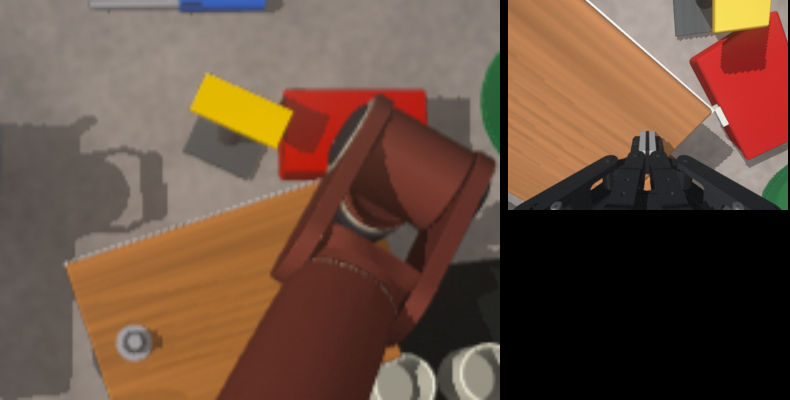

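```bash
python3 -m crank '[{"offset":[0,0,0.0015],"twist":[0,0,0]},{"offset":[0,0,0.003],"twist":[0,0,0]},{"offset":[0,0,0.003],"twist":[0,0,0]}]';  python3 -m crank '[{"offset":[0,0,0.001],"twist":[0,0,0]},{"offset":[0,0,0.003],"twist":[0,0,0]},{"offset":[0,0,0.003],"twist":[0,0,0]}]'
```

```text
t: 16.88
tool_pos: [0.5758, -0.2661, 0.0782]
tool_rot: [2.749, 1.52, -0.001]
contact_force: [-6.0, 1.7, 10.7]
opening: -0.0001
grip_force: 5.4
t: 17.25
tool_pos: [0.5768, -0.2657, 0.0781]
tool_rot: [2.749, 1.52, 0.002]
contact_force: [-8.8, 6.6, 21.2]
opening: 0.0001
grip_force: 10.6
```

```bash
python3 -m crank '[{"offset":[0,0,-0.03],"twist":[0,0,0]},{"offset":[0,0,-0.03],"twist":[0,0,0]}]'; python3 -c "
from h import *
go([.386,-.301,.10],-72); go([.386,-.301,.056],-72)"
```

```text
t: 17.5
tool_pos: [0.5777, -0.2669, 0.1057]
tool_rot: [2.745, 1.517, 0.004]
contact_force: [0.6, 0.5, 0.3]
opening: -0.0002
grip_force: 0.0
off [-0.1308 -0.1442  0.0048] tw [ 0.3 -0.1 39.9] q6 0.01 yaw now -32.1
off [-0.1308 -0.1445  0.0488] tw [ 0.3 -0.1 39.9] q6 0.01 yaw now -32.1
```

```bash
python3 -m crank '[{"offset":[-0.045,-0.05,0],"twist":[0.3,0,10]},{"offset":[-0.09,-0.1,0],"twist":[0.3,0,20]},{"offset":[-0.131,-0.1443,0],"twist":[0.3,0,30]},{"offset":[-0.131,-0.1443,0],"twist":[0.3,0,40]},{"offset":[-0.131,-0.1443,0],"twist":[0.3,0,40]},{"offset":[-0.131,-0.1443,0.03],"twist":[0.3,0,40]},{"offset":[-0.131,-0.1443,0.049],"twist":[0.3,0,40]},{"offset":[-0.131,-0.1443,0.049],"twist":[0.3,0,40]}]'; python3 -m crank '[{"offset":[0.0225,0,0],"twist":[0,0,0]},{"offset":[0.0225,0,0],"twist":[0,0,0]},{"offset":[0.0421,0.0094,0],"twist":[0,0,-5]},{"offset":[0.0421,0.0094,0],"twist":[0,0,-5]}]'
```

```text
t: 18.5
tool_pos: [0.3833, -0.2982, 0.051]
tool_rot: [-3.094, -0.49, 0.008]
contact_force: [-0.3, -0.7, -0.8]
opening: 0.0003
grip_force: 0.0
t: 19.0
tool_pos: [0.428, -0.2964, 0.0542]
tool_rot: [-3.076, -0.623, 0.002]
contact_force: [-0.0, 0.1, 1.1]
opening: 0.0001
grip_force: 0.0
```

```bash
cat >> h.py <<'E'
def shelf_ang(n="top"):
    """shelf angle from wood/edge seen in top: far edge line y=+110"""
    get_image(n)
    r=cut_out("shelf",n)
    return r
E
python3 - <<'E'
from h import *
s,_=shot("top")
r=cut_out("shelf","top")[0]["region"].astype(np.uint8)
c=max(cv2.findContours(r,0,2)[0],key=cv2.contourArea);print(cv2.approxPolyDP(c,4,True).reshape(-1,2).tolist())
for a,b in(((-.045,.11),(.28,.11)),((-.045,-.11),(.28,-.11))):
  for A in(-72,-67):
    u=np.array([np.cos(np.radians(A)),np.sin(np.radians(A))]);v=np.array([-u[1],u[0]]);
    print(A,[np.round(w2px("top",[*(np.array([.451,-.048])+u*p[0]+v*p[1]),.118])) for p in(a,b)])
E
```

```text
[[377, 154], [273, 198], [304, 268], [377, 238], [395, 218], [408, 194], [395, 171], [385, 173]]
-72 [array([276., 195.]), array([385., 161.])]
-67 [array([273., 198.]), array([378., 154.])]
-72 [array([301., 270.]), array([412., 234.])]
-67 [array([305., 270.]), array([411., 224.])]
```

```bash
python3 -m crank '[{"offset":[0.0196,0.0094,0],"twist":[0,0,-5]},{"offset":[0.0401,0.017,0],"twist":[0,0,-10]},{"offset":[0.0611,0.0229,0],"twist":[0,0,-15]},{"offset":[0.0826,0.0269,0],"twist":[0,0,-20]},{"offset":[0.1042,0.029,0],"twist":[0,0,-25]},{"offset":[0.126,0.0292,0],"twist":[0,0,-30]},{"offset":[0.1477,0.0275,0],"twist":[0,0,-35]},{"offset":[0.1477,0.0275,0],"twist":[0,0,-35]}]'
python3 - <<'E'
from h import *
s,_=shot("top","t9.png",(250,80,450,280),3)
r=cut_out("shelf","top")[0]["region"].astype(np.uint8)
c=max(cv2.findContours(r,0,2)[0],key=cv2.contourArea);print(cv2.approxPolyDP(c,4,True).reshape(-1,2).tolist())
y=(s[:,:,0]>150)&(s[:,:,1]>120)&(s[:,:,2]<70);y[:, :300]=0;m=cv2.findContours(y.astype(np.uint8),0,2)[0]
print([cv2.minAreaRect(c) for c in m if cv2.contourArea(c)>20])
for A in(-35,-30,-25,-22):
    u=np.array([np.cos(np.radians(A)),np.sin(np.radians(A))]);v=np.array([-u[1],u[0]]);
    print(A,[np.round(w2px("top",[*(np.array([.451,-.048])+u*p[0]+v*p[1]),.118]),1) for p in((-.045,.11),(.28,.11),(.28,.042),(.31,.042),(.28,-.042),(.31,-.042))])
E
```

```text
t: 20.1
tool_pos: [0.5741, -0.2636, 0.0533]
tool_rot: [-2.745, -1.517, 0.001]
contact_force: [0.3, -0.2, -0.2]
opening: -0.0001
grip_force: 0.0
[[320, 125], [261, 220], [329, 260], [359, 206], [355, 199], [376, 158], [366, 152], [369, 143], [350, 130], [338, 135]]
[((346.8814392089844, 131.89175415039062), (37.46627426147461, 12.082618713378906), 23.96249008178711)]
-35 [array([262.2, 218. ]), array([327.3, 126.5]), array([346.9, 139.5]), array([352.6, 131.3]), array([371.3, 155.8]), array([377.1, 147.5])]
-30 [array([261.5, 221.6]), array([318.3, 124.8]), array([339. , 136.1]), array([344. , 127.5]), array([364.6, 150.3]), array([369.6, 141.5])]
-25 [array([261.1, 225.3]), array([309.3, 123.9]), array([330.8, 133.5]), array([335. , 124.4]), array([357.5, 145.4]), array([361.7, 136.2])]
-22 [array([261.1, 227.5]), array([303.9, 123.7]), array([325.8, 132.2]), array([329.5, 122.9]), array([353.1, 142.7]), array([356.7, 133.4])]
```

View pics/t9.png

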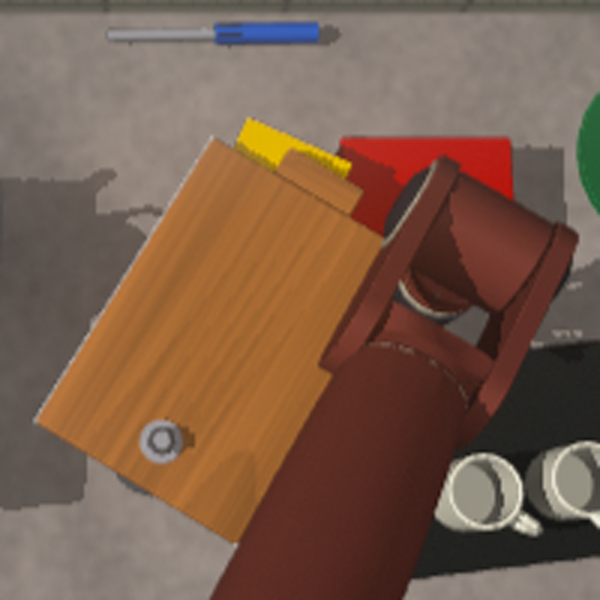

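Run:
```python
from h import *
s=cv2.imread("pics/top0.png")[:,:,::-1]
y=(s[:,:,0]>150)&(s[:,:,1]>120)&(s[:,:,2]<70);y[:, :300]=0;m=cv2.findContours(y.astype(np.uint8),0,2)[0]
c=max(m,key=cv2.contourArea);r=cv2.minAreaRect(c);print(r);b=cv2.boxPoints(r)
for z in(.098,):
  w=np.array([px2w("top",p[0],p[1],z) for p in b]);print(w.round(4),w.mean(0))
  d=w.mean(0)[:2]-[.451,-.048];print(np.degrees(np.arctan2(d[1],d[0])),np.linalg.norm(d))
  for i in range(4):
    e=w[(i+1)%4]-w[i];print(np.linalg.norm(e),np.degrees(np.arctan2(e[1],e[0])))
print(px2w("top",304,227,.133),px2w("top",250+162/3,80+440/3,.133))
print(px2w("top",320.5,125.5,.118)-px2w("top",262,220,.118))
```

```text
((346.0386047363281, 133.9138641357422), (37.75900650024414, 16.5510311126709), 24.145544052124023)
[[ 0.7283 -0.1151  0.098 ]
 [ 0.7745 -0.1358  0.098 ]
 [ 0.7273 -0.236   0.098 ]
 [ 0.6816 -0.2149  0.098 ]] [ 0.72793254 -0.17544043  0.098     ]
-24.711218019942294 0.30484864477847196
0.050607298807459594 -24.111996797309565
0.11075644641376631 -115.22616833510443
0.05031609560992047 155.20915131564834
0.11015505059211618 64.92107616806288
[ 0.45052956 -0.04801052  0.133     ] [ 0.45144994 -0.04801783  0.133     ]
[ 0.27481951 -0.16729223  0.        ]
```

```bash
python3 -m crank '[{"offset":[0.0117,0.0059,0],"twist":[0,0,-3]},{"offset":[0.0237,0.0111,0],"twist":[0,0,-6]},{"offset":[0.0237,0.0111,0],"twist":[0,0,-6]},{"offset":[0.0237,0.0111,0],"twist":[0,0,-6]}]'
python3 - <<'E'
from h import *
a,T=shot("wrist","w10.png",None,0.9);s,_=shot("top")
cv2.imwrite("pics/t10.png",cv2.resize(s[100:180,290:390,::-1],(600,480),interpolation=cv2.INTER_CUBIC))
a=cv2.resize(s[100:170,290:390],(500,350),interpolation=cv2.INTER_CUBIC)
r=cut_out("shelf","top")[0]["region"].astype(np.uint8)
c=max(cv2.findContours(r,0,2)[0],key=cv2.contourArea);print(cv2.approxPolyDP(c,3,True).reshape(-1,2).tolist())
for A in(-28,-26,-25,-24,-22):
    u=np.array([np.cos(np.radians(A)),np.sin(np.radians(A))]);v=np.array([-u[1],u[0]]);
    print(A,[np.round(w2px("top",[*(np.array([.451,-.048])+u*p[0]+v*p[1]),.118]),1) for p in((-.045,.11),(.28,.11),(.28,.042),(.31,.042),(.28,-.042),(.31,-.042))])
E
```

```text
t: 20.7
tool_pos: [0.5956, -0.2494, 0.0531]
tool_rot: [-2.662, -1.658, 0.0]
contact_force: [0.4, -0.7, 0.3]
opening: 0.0001
grip_force: 0.0
[[309, 125], [262, 224], [323, 254], [354, 199], [351, 190], [369, 151], [358, 145], [361, 136], [336, 126], [331, 134]]
-28 [array([261.3, 223.1]), array([314.7, 124.3]), array([335.7, 135. ]), array([340.4, 126.1]), array([361.8, 148.3]), array([366.5, 139.3])]
-26 [array([261.2, 224.5]), array([311.1, 124. ]), array([332.4, 133.9]), array([336.8, 124.9]), array([359. , 146.3]), array([363.3, 137.2])]
-25 [array([261.1, 225.3]), array([309.3, 123.9]), array([330.8, 133.5]), array([335. , 124.4]), array([357.5, 145.4]), array([361.7, 136.2])]
-24 [array([261.1, 226. ]), array([307.5, 123.8]), array([329.1, 133. ]), array([333.2, 123.9]), array([356.1, 144.5]), array([360.1, 135.3])]
-22 [array([261.1, 227.5]), array([303.9, 123.7]), array([325.8, 132.2]), array([329.5, 122.9]), array([353.1, 142.7]), array([356.7, 133.4])]
```

View pics/t10.png

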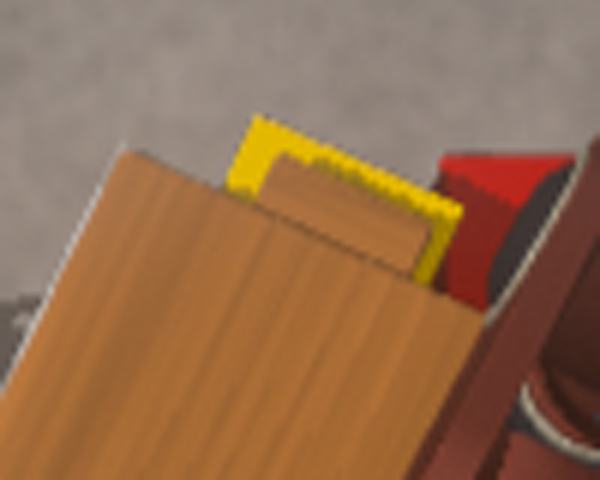

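```bash
python3 -m crank '[{"offset":[0.002,0.001,0],"twist":[0,0,-0.5]},{"offset":[0.002,0.001,0],"twist":[0,0,-0.5]},{"offset":[0.002,0.001,0],"twist":[0,0,-0.5]}]'; python3 -m crank '[{"offset":[-0.03,0,0],"twist":[0,0,0]},{"offset":[-0.06,0,0],"twist":[0,0,0]},{"offset":[-0.06,0,-0.06],"twist":[0,0,0]},{"offset":[-0.06,0,-0.12],"twist":[0,0,0]},{"offset":[-0.06,0,-0.18],"twist":[0,0,0]},{"offset":[-0.11,0,-0.24],"twist":[0,0,0]},{"offset":[-0.17,0,-0.24],"twist":[0,0,0]},{"offset":[-0.23,0,-0.24],"twist":[0,0,0]},{"offset":[-0.23,0,-0.24],"twist":[0,0,0]}]' 1
python3 - <<'E'
from h import *
s,_=shot("top");a,T=shot("wrist")
p=cv2.resize(s[110:160,310:380],(490,350),interpolation=cv2.INTER_CUBIC)
c=np.zeros((590,790,3),np.uint8);c[:350,:490]=p;c[:210,500:780]=cv2.resize(a,(280,210));c[355:588,:590]=cv2.resize(s[170:290,180:483],(590,233));cv2.imwrite("pics/c11.png",c[:,:,::-1]);cv2.imwrite("pics/top11.png",s[:,:,::-1])
for q in("mug1_mid","kettle_mid"):
  for r in cut_out(q,"top"):print(q,round(r["confidence"],2),np.round(r["rect"],1))
E
```

```text
t: 21.22
tool_pos: [0.5974, -0.2484, 0.0531]
tool_rot: [-2.654, -1.671, 0.002]
contact_force: [-4.5, -2.6, 1.4]
opening: 0.0005
grip_force: 2.0
t: 22.35
tool_pos: [0.498, -0.4593, 0.2923]
tool_rot: [-2.658, -1.666, -0.001]
contact_force: [-0.1, 0.8, 0.4]
opening: 0.0853
grip_force: 0.0
kettle_mid 0.95 [202.2 157.6  39.8  58.1]
kettle_mid 0.55 [144.  307.2  62.4  43.8]
```

View pics/c11.png

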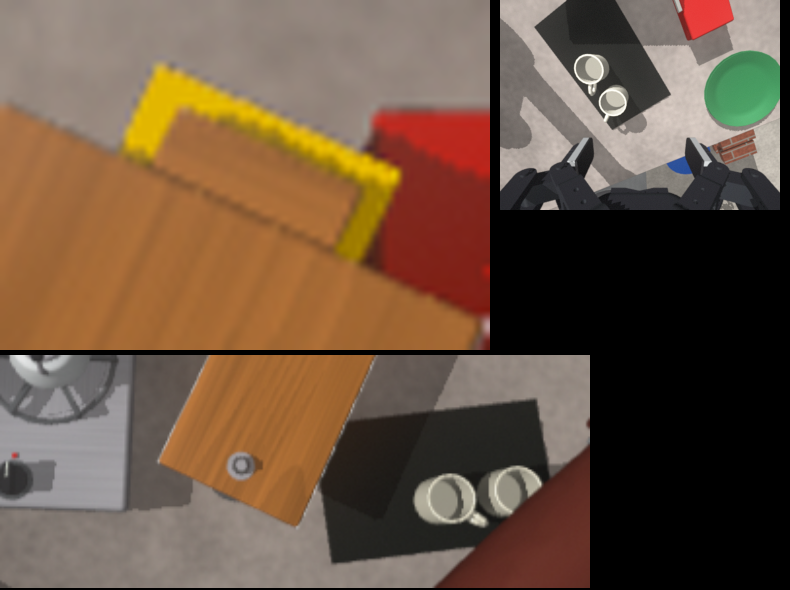

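The tongue is centred, with about 4.6 px of yellow on each side. Both pointers are at the red dots and there are two mugs. That was picture 14, so from here I work by numbers, fitting a mug model to the cut-out masks.

```bash
cat >> h.py <<'E'
from scipy.optimize import minimize
def mug_mask(n,x,y,a,T,zb):
    t=np.linspace(0,2*np.pi,40);m=np.zeros((420,560),np.uint8)
    f=lambda P:np.array([w2px(n,p,T) for p in P]).round().astype(np.int32)
    P=[[x+.036*np.cos(s),y+.036*np.sin(s),zb+z] for z in(0,.075) for s in t]
    cv2.fillConvexPoly(m,cv2.convexHull(f(P)),1)
    d=np.array([np.cos(a),np.sin(a)])
    H=[[x+d[0]*r,y+d[1]*r,zb+z] for r,z in((.036,.06),(.068,.055),(.068,.02),(.036,.015))]
    cv2.polylines(m,[f(H)],False,1,6);return m
def mugs(n,zb=.004,verbose=True):
    im,T=shot(n);out=[]
    for r in cut_out("mug1_mid",n):
        g=r["region"].astype(np.uint8)
        if g.sum()<60: continue
        c=r["rect"];p=px2w(n,c[0],c[1],zb+.04,T);best=None
        for a0 in np.radians([0,60,120,180,240,300]):
            L=lambda q:1-(lambda m:(m&g).sum()/max(1,(m|g).sum()))(mug_mask(n,q[0],q[1],q[2],T,zb))
            s=minimize(L,[p[0],p[1],a0],method="Nelder-Mead",options=dict(initial_simplex=[[p[0],p[1],a0],[p[0]+.012,p[1],a0],[p[0],p[1]+.012,a0],[p[0],p[1],a0+.5]],maxfev=60))
            if best is None or s.fun<best.fun:best=s
        o=(round(r["confidence"],2),best.x[:2].round(4).tolist(),round(np.degrees(best.x[2])%360),round(1-best.fun,2));out.append(o)
        if verbose:print(n,*o)
    return out
E
python3 - <<'E'
from h import *
print(w2px("wrist",[.409,-.357,.04]),w2px("wrist",[.4215,-.4505,.04]))
mugs("wrist");mugs("top")
go([.409+.032,-.357+.0116,.2],20)
# kettle estimates
b=[px2w("top",198.1,140.5,.238),px2w("top",199.7,172.4,.238)];print(b);d=b[0]-b[1];print(np.degrees(np.arctan2(d[1],d[0])),px2w("top",200.3,127,.181))
E
```

```text
(np.float64(185.7881463489514), np.float64(138.0442693841074)) (np.float64(227.41903936430316), np.float64(195.86524266478952))
off [ 0.0735 -0.1002  0.0932] tw [ -0.2  -0.2 -45.5] q6 -0.4 yaw now -25.5
[array([0.66355406, 0.22862643, 0.238     ]), array([0.57970392, 0.22214711, 0.238     ])]
4.41860913108773 [0.71963719 0.23560894 0.181     ]
```

```bash
python3 -m crank '[{"offset":[0.035,-0.05,0.04],"twist":[0,0,-10]},{"offset":[0.0735,-0.1,0.07],"twist":[0,0,-20]},{"offset":[0.0735,-0.1,0.07],"twist":[0,0,-30]},{"offset":[0.0735,-0.1,0.07],"twist":[0,0,-40]},{"offset":[0.0735,-0.1,0.07],"twist":[0,0,-50]},{"offset":[0.0735,-0.1,0.07],"twist":[0,0,-60]},{"offset":[0.0735,-0.1,0.07],"twist":[0,0,-70]},{"offset":[0.0735,-0.1,0.07],"twist":[0,0,-70]}]' 0.45
python3 - <<'E'
from h import *
print(w2px("wrist",[.409,-.357,.04]),w2px("wrist",[.4215,-.4505,.04]))
for q in("mug1_mid","mug2_mid","mug1"):
  im,T=shot("wrist")
  try:
    for r in cut_out(q,"wrist"):print(q,round(r["confidence"],2),r["rect"])
  except Exception as e:print(q,e)
cv2.imwrite("pics/wA.png",im[:,:,::-1])
hsv=cv2.cvtColor(im,cv2.COLOR_RGB2HSV);m=((hsv[:,:,2]>150)&(hsv[:,:,1]<60)).astype(np.uint8)
n,l,s,c=cv2.connectedComponentsWithStats(m)
for i in range(1,n):
  if s[i][4]>150:print(s[i],c[i].round())
for p in((.409,-.357),(.4215,-.4505)):
  u,v=map(int,w2px("wrist",[*p,.04]));print([im[v+d,u+e].tolist() for d,e in((0,0),(-15,0),(15,0),(0,20),(0,-20),(-60,0))])
E
```

```text
t: 23.75
tool_pos: [0.4408, -0.3461, 0.2233]
tool_rot: [-1.217, -2.892, -0.004]
contact_force: [0.1, -0.2, 0.9]
opening: 0.0385
grip_force: 0.0
(np.float64(251.98789423571623), np.float64(173.5638725008652)) (np.float64(207.54857044023817), np.float64(234.8289922922361))
mug2_mid 0.79 [237.8, 179.2, 90.1, 73.8]
mug1 it knows: cooker, hob, kettle_grip, kettle_mid, knob_left, knob_left_grip, knob_right, knob_right_grip, mug1_mid, mug2_mid, mug3_mid, mug4_mid, rest_pad, shelf, shelf_tongue, shelf_top, spice_box
[    0     0   291   381 66115] [111. 172.]
[  224     0   261   381 31001] [371. 196.]
[ 61  32  21  30 279] [71. 45.]
[ 190  140   94   74 4285] [246. 178.]
[ 466  279   94  107 4967] [521. 339.]
[405 282  25  23 272] [417. 293.]
[520 364  40  30 226] [540. 379.]
[  0 371  28  49 839] [ 10. 394.]
[139 375  40  45 860] [163. 402.]
[379 375  41  45 928] [394. 402.]
[532 381  28  39 597] [550. 401.]
[[240, 238, 227], [239, 236, 226], [239, 236, 224], [239, 237, 225], [239, 236, 224], [71, 71, 68]]
[[237, 234, 223], [253, 253, 249], [237, 235, 223], [251, 250, 244], [235, 232, 219], [86, 84, 76]]
```

```bash
sed -i 's/    for r in cut_out("mug1_mid",n):/    for r in cut_out("mug2_mid",n) or cut_out("mug3_mid",n) or cut_out("mug4_mid",n):/' h.py
python3 - <<'E'
from h import *
mugs("wrist")
im,T=shot("wrist")
hsv=cv2.cvtColor(im,cv2.COLOR_RGB2HSV);m=((hsv[:,:,2]>205)&(hsv[:,:,1]<30)).astype(np.uint8)
n,l,s,c=cv2.connectedComponentsWithStats(m)
for i in range(1,n):
  if s[i][4]>150:print(s[i],c[i].round())
mugs("top")
E
```

```text
Traceback (most recent call last):
  File "h.py", line 54, in mugs
    s=minimize(L,[p[0],p[1],a0],method="Nelder-Mead",options=dict(initial_simplex=[[p[0],p[1],a0],[p[0]+.012,p[1],a0],[p[0],p[1]+.012,a0],[p[0],p[1],a0+.5]],maxfev=60))
  File "h.py", line 53, in <lambda>
    L=lambda q:1-(lambda m:(m&g).sum()/max(1,(m|g).sum()))(mug_mask(n,q[0],q[1],q[2],T,zb))
                                                           ~~~~~~~~^^^^^^^^^^^^^^^^^^^^^^^
  File "h.py", line 42, in mug_mask
    cv2.fillConvexPoly(m,cv2.convexHull(f(P)),1)
                                        ~^^^
  File "h.py", line 40, in <lambda>
    f=lambda P:np.array([w2px(n,p,T) for p in P]).round().astype(np.int32)
                         ~~~~^^^^^^^
  File "h.py", line 14, in w2px
    K,W=cam(n,T);p=W[:3,:3].T@(np.asarray(P,float)-W[:3,3]);return K[0,0]*p[0]/-p[2]+K[0,2],K[1,1]*-p[1]/-p[2]+K[1,2]
        ~~~^^^^^
  File "h.py", line 7, in cam
    c=get_calibration(n);K=c["intrinsics"]
ValueError: time passes only in moves, steps and waits
```

```bash
sed -i 's/^def cam(n,T=None):/import functools\n@functools.lru_cache\ndef cal(n): return get_calibration(n)\ndef cam(n,T=None):/; s/    c=get_calibration(n);K=/    c=cal(n);K=/' h.py
python3 - <<'E'
from h import *
mugs("wrist")
im,T=shot("wrist")
hsv=cv2.cvtColor(im,cv2.COLOR_RGB2HSV);m=((hsv[:,:,2]>205)&(hsv[:,:,1]<30)).astype(np.uint8)
n,l,s,c=cv2.connectedComponentsWithStats(m)
for i in range(1,n):
  if s[i][4]>150:print(s[i],c[i].round())
mugs("top")
print(get_obs()["t"])
E
```

```text
wrist 0.82 [0.409, -0.3592] 238 0.94
[   0    0   81  143 4862] [30. 56.]
[   15     0   275   351 36110] [137. 171.]
[ 296    0  127   67 5252] [369.  25.]
[424   0  61 290 802] [453. 145.]
[ 191  141   93   73 3757] [247. 177.]
[ 142  210   92  102 3747] [197. 249.]
[ 226  246  120  134 7618] [287. 332.]
[ 467  279   93  100 4081] [518. 336.]
[  0 373  26  46 611] [  8. 392.]
[156 376  22  35 415] [169. 393.]
[380 376  39  44 853] [394. 403.]
[536 387  24  33 439] [551. 403.]
top 0.77 [0.41, -0.3528] 274 0.46
24.35
```

```bash
python3 -c "
from h import *
go([.433,-.335,.016],45)"
```

```text
off [0.0126 0.0028 0.2072] tw [ 0.  -0.3 -0.6] q6 -1.57 yaw now 44.4
```

```bash
python3 -m crank '[{"offset":[0.0126,0.0028,0.06],"twist":[0,-0.3,0]},{"offset":[0.0126,0.0028,0.11],"twist":[0,-0.3,0]},{"offset":[0.0126,0.0028,0.15],"twist":[0,-0.3,0]},{"offset":[0.0126,0.0028,0.18],"twist":[0,-0.3,0]},{"offset":[0.0126,0.0028,0.207],"twist":[0,-0.3,0]},{"offset":[0.0126,0.0028,0.207],"twist":[0,-0.3,0]}]' 0.45
python3 -m crank '[{"offset":[0,0,0],"twist":[0,0,0]},{"offset":[0,0,0],"twist":[0,0,0]},{"offset":[0,0,0],"twist":[0,0,0]},{"offset":[0,0,0],"twist":[0,0,0]},{"offset":[0,0,0],"twist":[0,0,0]}]' 0 45
python3 -m crank '[{"offset":[0,0,-0.02],"twist":[0,0,0]},{"offset":[0,0,-0.07],"twist":[0,0,0]},{"offset":[0,0,-0.13],"twist":[0,0,0]},{"offset":[0,0,-0.19],"twist":[0,0,0]},{"offset":[0,0,-0.21],"twist":[0,0,0]},{"offset":[0,0,-0.21],"twist":[0,0,0]}]'; python3 -c "
from h import *
mugs('wrist',zb=.205)"
```

```text
t: 25.1
tool_pos: [0.4313, -0.3332, 0.0136]
tool_rot: [-1.216, -2.892, -0.004]
contact_force: [0.0, 0.3, 1.1]
opening: 0.0384
grip_force: 0.0
t: 25.72
tool_pos: [0.434, -0.336, 0.0181]
tool_rot: [1.216, 2.893, -0.001]
contact_force: [0.1, -0.1, 5.9]
opening: 0.0048
grip_force: 42.9
t: 26.48
tool_pos: [0.4334, -0.3354, 0.2279]
tool_rot: [1.216, 2.893, -0.001]
contact_force: [0.1, -0.4, -1.9]
opening: 0.0046
grip_force: 42.6
wrist 0.95 [0.409, -0.3594] 241 0.69
```

```bash
python3 -c "
from h import *
go([.518,-.110,.2],45);go([.518,-.110,.137],45)"
```

```text
off [0.0997 0.2182 0.0241] tw [ 0.  -0.2 -0.6] q6 -1.57 yaw now 44.4
off [0.0995 0.2181 0.0871] tw [ 0.  -0.2 -0.6] q6 -1.57 yaw now 44.4
```

```bash
python3 -m crank '[{"offset":[0.015,0.035,0],"twist":[0,-0.2,0]},{"offset":[0.035,0.08,0],"twist":[0,-0.2,0]},{"offset":[0.055,0.125,0],"twist":[0,-0.2,0]},{"offset":[0.075,0.17,0],"twist":[0,-0.2,0]},{"offset":[0.09,0.2,0.01],"twist":[0,-0.2,0]},{"offset":[0.0996,0.218,0.025],"twist":[0,-0.2,0]},{"offset":[0.0996,0.218,0.05],"twist":[0,-0.2,0]},{"offset":[0.0996,0.218,0.07],"twist":[0,-0.2,0]},{"offset":[0.0996,0.218,0.08],"twist":[0,-0.2,0]},{"offset":[0.0996,0.218,0.087],"twist":[0,-0.2,0]},{"offset":[0.0996,0.218,0.087],"twist":[0,-0.2,0]}]'; python3 -m crank '[{"offset":[0,0,0.002],"twist":[0,0,0]},{"offset":[0,0,0.004],"twist":[0,0,0]},{"offset":[0,0,0.004],"twist":[0,0,0]}]'
```

```text
t: 27.95
tool_pos: [0.5189, -0.1115, 0.1391]
tool_rot: [1.217, 2.893, -0.001]
contact_force: [0.8, 0.1, -2.3]
opening: 0.005
grip_force: 42.8
t: 28.32
tool_pos: [0.5191, -0.1113, 0.1355]
tool_rot: [1.216, 2.893, -0.001]
contact_force: [0.2, -0.1, -2.1]
opening: 0.0048
grip_force: 42.8
```

```bash
python3 -m crank '[{"offset":[0,0,0.002],"twist":[0,0,0]},{"offset":[0,0,0.0035],"twist":[0,0,0]},{"offset":[0,0,0.0035],"twist":[0,0,0]}]'
```

```text
t: 28.7
tool_pos: [0.5192, -0.1113, 0.1322]
tool_rot: [1.216, 2.892, -0.001]
contact_force: [-0.5, 0.7, 1.5]
opening: 0.0049
grip_force: 42.9
```

```bash
python3 -m crank '[{"offset":[0,0,0],"twist":[0,0,0]},{"offset":[0,0,0],"twist":[0,0,0]},{"offset":[0,0,0],"twist":[0,0,0]},{"offset":[0,0,-0.03],"twist":[0,0,0]},{"offset":[0,0,-0.09],"twist":[0,0,0]},{"offset":[0,0,-0.12],"twist":[0,0,0]},{"offset":[0,0,-0.12],"twist":[0,0,0]}]' 0.45; python3 -c "
from h import *
mugs('wrist',zb=.118)
go([.45,-.42,.22],45)"
```

```text
t: 29.58
tool_pos: [0.5204, -0.1117, 0.2556]
tool_rot: [1.213, 2.887, -0.001]
contact_force: [0.6, 0.3, -1.2]
opening: 0.0383
grip_force: 0.0
wrist 0.87 [0.4954, -0.1342] 240 0.92
off [-0.1729 -0.2651  0.0315] tw [ 0.   0.2 -0.6] q6 -1.13 yaw now 44.4
```

Mug A stands at (0.495, -0.134) as planned. On to mug B.

```bash
python3 -m crank '[{"offset":[-0.03,-0.045,0],"twist":[0,0,0]},{"offset":[-0.06,-0.09,0],"twist":[0,0,0]},{"offset":[-0.09,-0.135,0],"twist":[0,0,0]},{"offset":[-0.12,-0.18,0.02],"twist":[0,0,0]},{"offset":[-0.15,-0.225,0.03],"twist":[0,0.2,0]},{"offset":[-0.173,-0.265,0.03],"twist":[0,0.2,0]},{"offset":[-0.173,-0.265,0.03],"twist":[0,0.2,0]},{"offset":[-0.173,-0.265,0.03],"twist":[0,0.2,0]}]'; python3 -c "
from h import *
m=mugs('wrist')
for o in m:
  x,y=o[1];go([x+.024,y+.024,.015],45)"
```

```text
t: 30.68
tool_pos: [0.45, -0.4191, 0.2202]
tool_rot: [-1.217, -2.894, -0.004]
contact_force: [0.2, 0.1, 0.2]
opening: 0.0386
grip_force: 0.0
wrist 0.77 [0.5355, -0.0567] 108 0.78
off [0.1989 0.3479 0.207 ] tw [ 0.1 -0.1 -0.5] q6 -1.65 yaw now 44.5
```

```bash
cat >> h.py <<'E'
def fit(n,g,T,zb,p,amax=60):
    best=None
    for a0 in np.radians([0,60,120,180,240,300]):
        L=lambda q:1-(lambda m:(m&g).sum()/max(1,(m|g).sum()))(mug_mask(n,q[0],q[1],q[2],T,zb))
        s=minimize(L,[p[0],p[1],a0],method="Nelder-Mead",options=dict(initial_simplex=[[p[0],p[1],a0],[p[0]+.012,p[1],a0],[p[0],p[1]+.012,a0],[p[0],p[1],a0+.5]],maxfev=amax))
        if best is None or s.fun<best.fun:best=s
    return best.x[:2].round(4).tolist(),round(np.degrees(best.x[2])%360),round(1-best.fun,2)
E
python3 - <<'E'
from h import *
im,T=shot("wrist")
print(w2px("wrist",[.4215,-.4505,.04],T))
for q in("mug1_mid","mug3_mid"):
  for r in cut_out(q,"wrist"):print(q,round(r["confidence"],2),np.round(r["rect"]))
hsv=cv2.cvtColor(im,cv2.COLOR_RGB2HSV)
for V in(195,205,215):
  m=((hsv[:,:,2]>V)&(hsv[:,:,1]<30)).astype(np.uint8);n,l,s,c=cv2.connectedComponentsWithStats(m)
  for i in range(1,n):
    if 1500<s[i][4]<12000:
      g=(l==i).astype(np.uint8);g=cv2.morphologyEx(g,3,np.ones((9,9)));p=px2w("wrist",*c[i],.05,T);print(V,s[i],fit("wrist",g,T,.004,p))
E
```

```text
(np.float64(241.26881950400235), np.float64(187.59136891986233))
mug3_mid 0.63 [221. 193.  98.  75.]
195 [    0     0   100   195 10049] ([0.1618, -0.4852], 304, np.float64(0.56))
195 [ 173  157   95   75 3962] ([0.4204, -0.4573], 220, np.float64(0.95))
195 [ 462  274   98  102 4837] ([0.8437, -0.3155], 254, np.float64(0.53))
205 [   0    0   99  195 9906] ([0.1625, -0.4861], 300, np.float64(0.56))
205 [ 173  157   95   75 3899] ([0.42, -0.4572], 219, np.float64(0.93))
205 [ 462  274   98  102 4815] ([0.8474, -0.3144], 254, np.float64(0.54))
215 [   0    0   96  195 9306] ([0.1629, -0.4866], 304, np.float64(0.53))
215 [ 173  157   95   75 3852] ([0.4204, -0.4574], 219, np.float64(0.92))
215 [ 463  274   97  102 4774] ([0.8448, -0.317], 255, np.float64(0.54))
```

```bash
python3 -c "
from h import *
go([.444,-.4333,.016],45)"
```

```text
off [-0.0052 -0.0151  0.2063] tw [ 0.   0.  -0.5] q6 -1.65 yaw now 44.5
```

```bash
python3 -m crank '[{"offset":[-0.0052,-0.015,0.06],"twist":[0,0,0]},{"offset":[-0.0052,-0.015,0.11],"twist":[0,0,0]},{"offset":[-0.0052,-0.015,0.15],"twist":[0,0,0]},{"offset":[-0.0052,-0.015,0.18],"twist":[0,0,0]},{"offset":[-0.0052,-0.015,0.205],"twist":[0,0,0]},{"offset":[-0.0052,-0.015,0.205],"twist":[0,0,0]}]' 0.45
python3 -m crank '[{"offset":[0,0,0],"twist":[0,0,0]},{"offset":[0,0,0],"twist":[0,0,0]},{"offset":[0,0,0],"twist":[0,0,0]},{"offset":[0,0,0],"twist":[0,0,0]},{"offset":[0,0,0],"twist":[0,0,0]}]' 0 45
python3 -m crank '[{"offset":[0,0,-0.02],"twist":[0,0,0]},{"offset":[0,0,-0.07],"twist":[0,0,0]},{"offset":[0,0,-0.13],"twist":[0,0,0]},{"offset":[0,0,-0.19],"twist":[0,0,0]},{"offset":[0,0,-0.25],"twist":[0,0,0]},{"offset":[0,0,-0.25],"twist":[0,0,0]}]'; python3 -c "
from h import *
go([.573,-.0425,.265],-45)"
```

```text
t: 31.68
tool_pos: [0.4425, -0.432, 0.0149]
tool_rot: [-1.214, -2.893, -0.004]
contact_force: [-0.5, -0.5, -0.3]
opening: 0.0379
grip_force: 0.0
t: 32.3
tool_pos: [0.4446, -0.4354, 0.0194]
tool_rot: [1.216, 2.893, -0.001]
contact_force: [0.5, 0.4, 5.8]
opening: 0.0044
grip_force: 41.7
t: 33.05
tool_pos: [0.4452, -0.4366, 0.2763]
tool_rot: [1.213, 2.885, -0.01]
contact_force: [0.1, 0.3, -0.8]
opening: 0.004
grip_force: 41.5
off [0.1923 0.3671 0.0084] tw [ 0.6  0.7 89.4] q6 -1.67 yaw now 44.4
```

```bash
python3 -m crank '[{"offset":[0.015,0.03,0],"twist":[0,0,10]},{"offset":[0.04,0.075,0],"twist":[0,0,20]},{"offset":[0.06,0.12,0],"twist":[0,0,30]},{"offset":[0.085,0.165,0],"twist":[0,0,40]},{"offset":[0.11,0.21,0],"twist":[0,0,50]},{"offset":[0.13,0.255,0],"twist":[0.6,0.7,60]},{"offset":[0.15,0.3,0],"twist":[0.6,0.7,70]},{"offset":[0.17,0.335,0],"twist":[0.6,0.7,80]},{"offset":[0.192,0.356,0],"twist":[0.6,0.7,90]},{"offset":[0.192,0.356,0],"twist":[0.6,0.7,90]},{"offset":[0.192,0.356,0],"twist":[0.6,0.7,90]}]'; python3 -c "
from h import *
go([.566,-.053,.138],-45)"
```

```text
t: 34.42
tool_pos: [0.5628, -0.0485, 0.2666]
tool_rot: [-2.895, -1.184, 0.008]
contact_force: [-0.9, -0.2, -1.1]
opening: 0.0039
grip_force: 41.6
off [-0.0009  0.0074  0.1285] tw [-0.9 -0.  -0.5] q6 0.57 yaw now -45.5
```

```bash
python3 -m crank '[{"offset":[-0.001,0.006,0.01],"twist":[-0.9,0,0]},{"offset":[-0.001,0.006,0.05],"twist":[-0.9,0,0]},{"offset":[-0.001,0.006,0.09],"twist":[-0.9,0,0]},{"offset":[-0.001,0.006,0.115],"twist":[-0.9,0,0]},{"offset":[-0.001,0.006,0.126],"twist":[-0.9,0,0]},{"offset":[-0.001,0.006,0.126],"twist":[-0.9,0,0]}]'; python3 -m crank '[{"offset":[0,0,0.002],"twist":[0,0,0]},{"offset":[0,0,0.004],"twist":[0,0,0]},{"offset":[0,0,0.004],"twist":[0,0,0]}]'; python3 -c "
from h import *
go([.566,-.053,.1334],-45)"
```

```text
t: 35.17
tool_pos: [0.5653, -0.0521, 0.1406]
tool_rot: [2.909, 1.186, 0.001]
contact_force: [0.3, 0.1, -0.8]
opening: 0.0044
grip_force: 41.7
t: 35.55
tool_pos: [0.5661, -0.0517, 0.1379]
tool_rot: [2.908, 1.187, 0.004]
contact_force: [0.6, 0.2, -1.5]
opening: 0.0043
grip_force: 41.7
off [-0.001   0.0009  0.0045] tw [ 0.1 -0.1 -0.6] q6 0.57 yaw now -45.6
```

```bash
python3 -m crank '[{"offset":[0,0,0.002],"twist":[0,0,0]},{"offset":[0,0,0.0035],"twist":[0,0,0]},{"offset":[0,0,0.0035],"twist":[0,0,0]}]';python3 -m crank '[{"offset":[0,0,0.001],"twist":[0,0,0]},{"offset":[0,0,0.002],"twist":[0,0,0]},{"offset":[0,0,0.002],"twist":[0,0,0]}]'
```

```text
t: 35.92
tool_pos: [0.5657, -0.0516, 0.1337]
tool_rot: [2.908, 1.187, 0.003]
contact_force: [0.2, 0.4, -0.9]
opening: 0.0047
grip_force: 41.6
t: 36.3
tool_pos: [0.5664, -0.0518, 0.1334]
tool_rot: [2.907, 1.186, 0.005]
contact_force: [-2.5, 0.3, 6.2]
opening: 0.0043
grip_force: 42.3
```

```bash
python3 -m crank '[{"offset":[0,0,0],"twist":[0,0,0]},{"offset":[0,0,0],"twist":[0,0,0]},{"offset":[0,0,0],"twist":[0,0,0]},{"offset":[0,0,-0.03],"twist":[0,0,0]},{"offset":[0,0,-0.09],"twist":[0,0,0]},{"offset":[0,0,-0.14],"twist":[0,0,0]},{"offset":[0,0,-0.17],"twist":[0,0,0]},{"offset":[0,0,-0.17],"twist":[0,0,0]}]' 0.45
python3 - <<'E'
from h import *
im,T=shot("wrist")
hsv=cv2.cvtColor(im,cv2.COLOR_RGB2HSV)
for r in cut_out("mug2_mid","wrist"):
  c=r["rect"];print(round(r["confidence"],2),np.round(c),fit("wrist",r["region"].astype(np.uint8),T,.118,px2w("wrist",c[0],c[1],.16,T)))
print([np.round(w2px("wrist",[*p,.15],T)) for p in((.542,-.029),(.495,-.134))])
go([.62,.2255,.3],-85)
E
```

```text
t: 37.3
tool_pos: [0.5668, -0.052, 0.3054]
tool_rot: [2.905, 1.185, 0.011]
contact_force: [-0.6, -1.1, -1.0]
opening: 0.038
grip_force: 0.0
0.97 [287. 292.  64.  93.] ([0.4953, -0.1348], 239, np.float64(0.92))
[array([247., 193.]), array([285., 280.])]
off [ 0.2331 -0.1596  0.0009] tw [-0.  -0.1 39.4] q6 0.57 yaw now -45.6
```

```bash
python3 -m crank '[{"offset":[0.04,-0.03,0],"twist":[0,0,10]},{"offset":[0.08,-0.055,0],"twist":[0,0,20]},{"offset":[0.12,-0.082,0],"twist":[0,0,30]},{"offset":[0.16,-0.11,0],"twist":[0,0,39]},{"offset":[0.2,-0.137,0],"twist":[0,0,39]},{"offset":[0.233,-0.1595,0],"twist":[0,0,39]},{"offset":[0.233,-0.1595,0],"twist":[0,0,39]},{"offset":[0.233,-0.1595,0],"twist":[0,0,39]}]' 0.6
python3 - <<'E'
from h import *
im,T=shot("wrist")
c=px=w2px("wrist",[.62,.2255,.229],T);print(c)
for q in("kettle_mid","kettle_grip"):
  for r in cut_out(q,"wrist"):print(q,round(r["confidence"],2),np.round(r["rect"]))
rs=cut_out("kettle_mid","wrist")
dark=(im.max(2)<55).astype(np.uint8)
g=np.zeros_like(dark);u,v=map(int,c);g[max(0,v-60):v+60,max(0,u-70):u+70]=1
if rs: g&=cv2.dilate(rs[0]["region"].astype(np.uint8),np.ones((15,15)))
n,l,s,ce=cv2.connectedComponentsWithStats(dark&g)
for i in range(1,n):
  if s[i][4]>80:
    r=cv2.minAreaRect(np.argwhere(l==i)[:,::-1].astype(np.float32));b=cv2.boxPoints(r);w=np.array([px2w("wrist",*p,.232,T) for p in b])
    print(s[i],r,w.mean(0).round(4),[(round(np.linalg.norm(w[(k+1)%4]-w[k]),3),round(np.degrees(np.arctan2(*(w[(k+1)%4]-w[k])[1::-1])),1)) for k in(0,1)])
cv2.imwrite("pics/kw.png",im[:,:,::-1])
E
```

```text
t: 38.4
tool_pos: [0.6196, 0.2247, 0.2998]
tool_rot: [3.137, 0.148, -0.002]
contact_force: [0.4, -0.7, 1.2]
opening: 0.051
grip_force: 0.0
(np.float64(277.73799238690174), np.float64(212.42443796977452))
kettle_mid 0.82 [274. 169. 114. 173.]
kettle_grip 0.75 [150. 398.  39.  44.]
kettle_grip 0.56 [273. 170. 109. 176.]
[273 154  11 101 421] ((278.9076843261719, 203.93116760253906), (99.99979400634766, 9.836377143859863), 88.8426742553711) [0.6261 0.2251 0.232 ] [(np.float64(0.008), np.float64(-83.5)), (np.float64(0.084), np.float64(-173.2))]
```

Run:
```python
from h import *
im=cv2.imread("pics/kw.png").max(2).astype(int);T=pose()
for r in(170,190,204,220,240):print(r,im[r,258:302:2].tolist())
print("col278",im[130:290:6,278].tolist())
for z in(.238,.229):print([px2w("wrist",u,204,z,T).round(4).tolist() for u in(266,290)])
```

```text
170 [209, 209, 121, 63, 73, 80, 68, 63, 59, 55, 54, 51, 50, 125, 198, 195, 189, 178, 125, 107, 111, 150]
190 [210, 212, 112, 63, 71, 73, 68, 61, 58, 59, 51, 53, 51, 109, 136, 132, 139, 143, 142, 174, 176, 180]
204 [219, 217, 114, 60, 67, 71, 63, 60, 60, 57, 53, 51, 63, 189, 198, 197, 195, 193, 191, 192, 191, 189]
220 [195, 208, 109, 60, 67, 67, 59, 62, 62, 53, 50, 48, 86, 203, 202, 164, 142, 220, 239, 237, 234, 231]
240 [203, 205, 109, 59, 66, 68, 58, 58, 59, 57, 49, 49, 121, 209, 208, 199, 123, 113, 116, 83, 85, 76]
col278 [175, 147, 113, 166, 89, 54, 56, 53, 55, 57, 51, 58, 50, 52, 50, 50, 52, 51, 52, 53, 51, 194, 207, 204, 205, 204, 205]
[[0.6291, 0.2352, 0.238], [0.6309, 0.2161, 0.238]]
[[0.6266, 0.2353, 0.229], [0.6285, 0.2155, 0.229]]
```

```bash
python3 -c "
from h import *
go([.623,.229,.176])"; python3 -m crank '[{"offset":[0.003,-0.004,0.05],"twist":[0,0,0]},{"offset":[0.003,-0.004,0.09],"twist":[0,0,0]},{"offset":[0.003,-0.004,0.11],"twist":[0,0,0]},{"offset":[0.003,-0.004,0.123],"twist":[0,0,0]},{"offset":[0.003,-0.004,0.123],"twist":[0,0,0]}]' 0.6;  python3 -m crank '[{"offset":[0,0,0],"twist":[0,0,0]},{"offset":[0,0,0],"twist":[0,0,0]},{"offset":[0,0,0],"twist":[0,0,0]},{"offset":[0,0,0],"twist":[0,0,0]},{"offset":[0,0,0],"twist":[0,0,0]}]' 0 70
```

```text
off [ 0.0029 -0.0046  0.1259] tw [ 0.  -0.1  0. ] q6 1.71 yaw now -84.7
t: 39.22
tool_pos: [0.6233, 0.2294, 0.1792]
tool_rot: [-3.138, -0.147, -0.004]
contact_force: [0.7, 0.8, 0.5]
opening: 0.0513
grip_force: 0.0
t: 39.85
tool_pos: [0.6241, 0.2302, 0.1812]
tool_rot: [-3.137, -0.148, -0.008]
contact_force: [0.7, 1.8, 6.1]
opening: 0.0152
grip_force: 68.5
```

```bash
python3 -m crank '[{"offset":[0,0,0],"twist":[0,0,0]},{"offset":[0,0,0],"twist":[0,0,0]},{"offset":[0,0,0.004],"twist":[0,0,0]},{"offset":[0,0,0.007],"twist":[0,0,0]},{"offset":[0,0,0.007],"twist":[0,0,0]}]' 0.5;  python3 -m crank '[{"offset":[0,0,0],"twist":[0,0,0]},{"offset":[0,0,0],"twist":[0,0,0]},{"offset":[0,0,0],"twist":[0,0,0]},{"offset":[0,0,0],"twist":[0,0,0]},{"offset":[0,0,0],"twist":[0,0,0]}]' 0 70
```

```text
t: 40.48
tool_pos: [0.6228, 0.2295, 0.1712]
tool_rot: [3.138, 0.148, 0.001]
contact_force: [0.1, 0.3, -0.8]
opening: 0.0424
grip_force: 0.0
t: 41.1
tool_pos: [0.6232, 0.2298, 0.1723]
tool_rot: [-3.138, -0.148, -0.004]
contact_force: [0.1, 1.8, 1.6]
opening: 0.0155
grip_force: 68.2
```

```bash
python3 -m crank '[{"offset":[0,0,-0.005],"twist":[0,0,0]},{"offset":[0,0,-0.015],"twist":[0,0,0]},{"offset":[0,0,-0.03],"twist":[0,0,0]},{"offset":[0,0,-0.05],"twist":[0,0,0]},{"offset":[0,0,-0.075],"twist":[0,0,0]},{"offset":[0,0,-0.1],"twist":[0,0,0]},{"offset":[0,0,-0.125],"twist":[0,0,0]},{"offset":[0,0,-0.13],"twist":[0,0,0]},{"offset":[0,0,-0.13],"twist":[0,0,0]}]'
python3 - <<'E'
from h import *
print(get_obs()["wrist_torque"])
im,T=shot("side")
for r in cut_out("kettle_mid","side"):print(r["confidence"],np.round(r["rect"]))
s=im.max(2)
go([.654,-.097,.28]);go([.654,-.097,.19])
E
```

```text
t: 42.22
tool_pos: [0.623, 0.2296, 0.3026]
tool_rot: [-3.138, -0.148, -0.005]
contact_force: [-0.3, -0.4, -5.1]
opening: 0.0156
grip_force: 68.3
[-0.00632293 -0.00905791 -0.0127602 ]
0.87 [208. 228.  75.  69.]
0.69 [296. 192.  29.  35.]
0.68 [379. 381.  56.  77.]
off [0.0008 0.328  0.0206] tw [ 0.  0. -0.] q6 1.72 yaw now -84.6
off [0.0008 0.3279 0.1106] tw [ 0.  0. -0.] q6 1.72 yaw now -84.6
```

```bash
python3 -m crank '[{"offset":[0,0.01,0],"twist":[0,0,0]},{"offset":[0,0.03,0],"twist":[0,0,0]},{"offset":[0,0.06,0],"twist":[0,0,0]},{"offset":[0,0.095,0],"twist":[0,0,0]},{"offset":[0,0.13,0],"twist":[0,0,0]},{"offset":[0,0.165,0],"twist":[0,0,0]},{"offset":[0,0.2,0],"twist":[0,0,0]},{"offset":[0,0.235,0],"twist":[0,0,0]},{"offset":[0,0.27,0],"twist":[0,0,0]},{"offset":[0,0.3,0],"twist":[0,0,0]},{"offset":[0,0.318,0],"twist":[0,0,0]},{"offset":[0.001,0.328,0],"twist":[0,0,0]},{"offset":[0.001,0.328,0],"twist":[0,0,0]},{"offset":[0.001,0.328,0],"twist":[0,0,0]}]'
python3 - <<'E'
from h import *
im,T=shot("wrist")
for r in cut_out("mug2_mid","wrist"):
  c=r["rect"];print(round(r["confidence"],2),np.round(c),fit("wrist",r["region"].astype(np.uint8),T,.118,px2w("wrist",c[0],c[1],.16,T)))
im,T=shot("side")
for q in("mug2_mid","mug3_mid"):
 for r in cut_out(q,"side"):
  c=r["rect"];print("side",round(r["confidence"],2),np.round(c),fit("side",r["region"].astype(np.uint8),T,.118,px2w("side",c[0],c[1],.16,T)))
go([.654,-.097,.19])
E
```

```text
t: 44.08
tool_pos: [0.6548, -0.0959, 0.3021]
tool_rot: [-3.137, -0.15, -0.003]
contact_force: [-0.2, 0.2, -5.0]
opening: 0.0154
grip_force: 68.5
0.54 [281. 234. 277. 275.] ([0.6101, -0.103], 0, np.float64(0.0))
0.46 [302. 358.   7.  18.] ([0.3931, -0.1485], 213, np.float64(0.05))
side 0.74 [285. 350.  26.  18.] ([0.4523, 0.4167], 268, np.float64(0.27))
side 0.56 [297. 191.  26.  37.] ([0.4973, -0.1388], 276, np.float64(0.85))
side 0.76 [268. 211.  25.  35.] ([0.5479, -0.0259], 126, np.float64(0.92))
side 0.56 [218. 341. 200. 159.] ([0.4494, 0.5476], 11, np.float64(0.15))
side 0.31 [293. 317.  20.  23.] ([0.4319, 0.3147], 279, np.float64(0.24))
off [-0.0011  0.0007  0.1121] tw [-0.  -0.1 -0. ] q6 1.22 yaw now -84.5
```

```bash
python3 -m crank '[{"offset":[0,0,0.01],"twist":[0,0,0]},{"offset":[0,0,0.03],"twist":[0,0,0]},{"offset":[0,0,0.055],"twist":[0,0,0]},{"offset":[0,0,0.08],"twist":[0,0,0]},{"offset":[0,0,0.1],"twist":[0,0,0]},{"offset":[0,0,0.11],"twist":[0,0,0]},{"offset":[0,0,0.11],"twist":[0,0,0]},{"offset":[0,0,0.11],"twist":[0,0,0]}]';python3 -m crank '[{"offset":[0,0,0.002],"twist":[0,0,0]},{"offset":[0,0,0.004],"twist":[0,0,0]},{"offset":[0,0,0.006],"twist":[0,0,0]},{"offset":[0,0,0.006],"twist":[0,0,0]}]'
```

```text
t: 45.32
tool_pos: [0.6558, -0.0971, 0.1935]
tool_rot: [3.137, 0.148, 0.007]
contact_force: [-1.0, 0.9, -5.2]
opening: 0.0157
grip_force: 68.5
t: 45.82
tool_pos: [0.6548, -0.0968, 0.1857]
tool_rot: [-3.138, -0.148, -0.002]
contact_force: [0.1, 0.5, -5.5]
opening: 0.0157
grip_force: 68.5
```

```bash
python3 -m crank '[{"offset":[0,0,0.001],"twist":[0,0,0]},{"offset":[0,0,0.002],"twist":[0,0,0]},{"offset":[0,0,0.002],"twist":[0,0,0]}]'
```

```text
t: 46.2
tool_pos: [0.6553, -0.0969, 0.1854]
tool_rot: [3.138, 0.148, 0.005]
contact_force: [-3.8, 1.1, 1.5]
opening: 0.0157
grip_force: 69.2
```

```bash
python3 -m crank '[{"offset":[0,0,0],"twist":[0,0,0]},{"offset":[0,0,0],"twist":[0,0,0]},{"offset":[0,0,0],"twist":[0,0,0]},{"offset":[0,0,0],"twist":[0,0,0]},{"offset":[0,0,-0.02],"twist":[0,0,0]},{"offset":[0,0,-0.06],"twist":[0,0,0]},{"offset":[0,0,-0.12],"twist":[0,0,0]},{"offset":[0,-0.05,-0.17],"twist":[0,0,0]},{"offset":[-0.03,-0.11,-0.17],"twist":[0,0,0]},{"offset":[-0.07,-0.17,-0.17],"twist":[0,0,0]},{"offset":[-0.11,-0.23,-0.17],"twist":[0,0,0]},{"offset":[-0.15,-0.29,-0.17],"twist":[0,0,0]},{"offset":[-0.2,-0.35,-0.17],"twist":[0,0,0]},{"offset":[-0.2,-0.41,-0.17],"twist":[0,0,0]},{"offset":[-0.2,-0.47,-0.17],"twist":[0,0,0]},{"offset":[-0.2,-0.47,-0.17],"twist":[0,0,0]},{"offset":[-0.2,-0.47,-0.17],"twist":[0,0,0]}]' 0.5
python3 - <<'E'
from h import *
im,T=shot("top");cv2.imwrite("pics/end.png",im[:,:,::-1])
for n in("top","side"):
 shot(n)
 for r in cut_out("mug2_mid",n):
  c=r["rect"];f=fit(n,r["region"].astype(np.uint8),T,.118,px2w(n,c[0],c[1],.16))
  if f[2]>.6:print(n,round(r["confidence"],2),np.round(c),f)
 for r in cut_out("kettle_mid",n):print(n,"kettle",round(r["confidence"],2),np.round(r["rect"]),w2px(n,[.655,-.097,.16]))
shot("top")
r=cut_out("shelf","top")[0]["region"].astype(np.uint8)
c=max(cv2.findContours(r,0,2)[0],key=cv2.contourArea);print(cv2.approxPolyDP(c,3,True).reshape(-1,2).tolist())
y=lambda s:((s[:,:,0]>150)&(s[:,:,1]>120)&(s[:,:,2]<70))[100:170,300:400]
a=y(cv2.imread("pics/top11.png")[:,:,::-1]);b=y(im);print(a.sum(),b.sum(),(a^b).sum())
# mat: any other mugs
m=cv2.cvtColor(im,cv2.COLOR_RGB2HSV);g=((m[:,:,2]>190)&(m[:,:,1]<50)).astype(np.uint8);n,l,s,ce=cv2.connectedComponentsWithStats(g)
for i in range(1,n):
  if s[i][4]>60 and s[i][4]<5000:print(s[i],ce[i].round())
E
```

```text
t: 48.32
tool_pos: [0.4103, 0.3545, 0.3551]
tool_rot: [-3.137, -0.155, -0.005]
contact_force: [-0.4, 0.2, 0.5]
opening: 0.0427
grip_force: 0.0
top 0.98 [339. 209.  37.  28.] ([0.4925, -0.1355], 247, np.float64(0.79))
top kettle 0.78 [319. 144.  43.  59.] (np.float64(321.75884590875603), np.float64(152.15831865198453))
top kettle 0.62 [155. 302.  40.  40.] (np.float64(321.75884590875603), np.float64(152.15831865198453))
top kettle 0.58 [187. 234.  18.  16.] (np.float64(321.75884590875603), np.float64(152.15831865198453))
side 0.63 [293. 192.  22.  36.] ([0.4989, -0.1331], 98, np.float64(0.62))
side kettle 0.95 [229. 189.  57.  51.] (np.float64(236.6785178369626), np.float64(191.1914065211029))
side kettle 0.65 [378. 382.  54.  77.] (np.float64(236.6785178369626), np.float64(191.1914065211029))
side kettle 0.32 [271. 210.  27.  38.] (np.float64(236.6785178369626), np.float64(191.1914065211029))
[[309, 125], [262, 223], [333, 258], [348, 221], [327, 223], [322, 207], [329, 197], [339, 194], [350, 200], [354, 210], [377, 155], [359, 145], [360, 135], [335, 126], [332, 134], [343, 148], [340, 164], [327, 175], [310, 173], [299, 158], [304, 141], [315, 131]]
221 216 9
[  46   70  481    8 3363] [293.  74.]
[302 135  23  31 272] [311. 153.]
[276 177  35  31 115] [294. 196.]
```

Run:
```python
from h import *
im=cv2.imread("pics/end.png").max(2)
for r in range(200,268,6):print(r,im[r,345:472:5].tolist())
k=cv2.imread("pics/end.png")[:,:,::-1]
for x in(150,186):
  w=k[222:242,x-12:x+12].min(2);y,xx=np.where(w>140);print(x,[(a+x-12,b+222) for a,b in zip(xx,y)][:40])
a0=cv2.imread("pics/top0.png");d=np.abs(a0.astype(int)-k[:,:,::-1]).max(2)
print("spice diff",d[128:160,375:420].mean(),"cooker diff",d[120:185,65:130].mean())
```

```text
200 [166, 110, 105, 102, 92, 96, 94, 97, 76, 64, 39, 31, 32, 31, 31, 34, 39, 39, 33, 28, 27, 29, 26, 97, 99, 102]
206 [105, 86, 105, 41, 38, 37, 36, 35, 34, 32, 32, 30, 29, 28, 27, 31, 27, 27, 28, 28, 27, 27, 27, 98, 99, 99]
212 [155, 120, 42, 39, 35, 35, 32, 30, 32, 30, 30, 30, 28, 29, 28, 27, 26, 26, 27, 26, 25, 26, 26, 96, 101, 102]
218 [109, 139, 153, 37, 35, 34, 32, 30, 31, 28, 27, 27, 27, 27, 27, 25, 24, 25, 26, 24, 25, 25, 25, 94, 98, 101]
224 [107, 40, 54, 50, 33, 32, 32, 30, 30, 28, 28, 27, 25, 27, 25, 25, 26, 32, 25, 25, 23, 23, 23, 31, 101, 100]
230 [114, 37, 36, 35, 33, 31, 30, 30, 29, 35, 37, 35, 35, 36, 34, 36, 35, 35, 32, 23, 24, 23, 23, 22, 97, 98]
236 [41, 36, 35, 34, 31, 31, 30, 29, 36, 36, 37, 37, 33, 35, 35, 36, 35, 34, 33, 24, 24, 20, 21, 23, 95, 98]
242 [93, 36, 34, 32, 32, 30, 29, 28, 36, 36, 35, 35, 34, 35, 36, 36, 35, 36, 35, 23, 24, 23, 23, 23, 91, 97]
248 [144, 41, 42, 32, 30, 30, 28, 38, 35, 37, 34, 36, 35, 35, 34, 36, 35, 35, 34, 34, 23, 25, 23, 23, 78, 92]
254 [143, 40, 41, 40, 39, 38, 34, 36, 36, 37, 36, 35, 36, 35, 35, 34, 35, 34, 34, 35, 34, 23, 22, 2
[... 2165 characters left out ...]
 (np.int64(174), np.int64(223)), (np.int64(175), np.int64(223)), (np.int64(176), np.int64(223)), (np.int64(177), np.int64(223)), (np.int64(178), np.int64(223)), (np.int64(179), np.int64(223)), (np.int64(180), np.int64(223)), (np.int64(181), np.int64(223)), (np.int64(182), np.int64(223)), (np.int64(183), np.int64(223)), (np.int64(184), np.int64(223)), (np.int64(185), np.int64(223)), (np.int64(189), np.int64(223)), (np.int64(190), np.int64(223)), (np.int64(191), np.int64(223)), (np.int64(192), np.int64(223)), (np.int64(193), np.int64(223)), (np.int64(194), np.int64(223)), (np.int64(195), np.int64(223)), (np.int64(196), np.int64(223))]
spice diff 24.23263888888889 cooker diff 12.188402366863905
```

Run:
```python
from h import *
im,T=shot("wrist")
for x,y in((.4344,.289),(.438,.388)):
  u,v=map(int,w2px("wrist",[x+.012,y,.117],T));print(u,v)
  if not(20<u<540 and 20<v<400):continue
  w=im[v-22:v+22,u-22:u+22].astype(int);g=w.min(2)
  red=(w[:,:,0]>150)&(w[:,:,1]<90)
  K=[px2w("wrist",*(np.array(p)+[u-22,v-22]),.117,T)[:2].round(4).tolist() for p in np.argwhere(g>60)[:,::-1]] if 0 else None
  c=np.zeros((44,44),np.uint8);lab=cv2.connectedComponentsWithStats((g>120).astype(np.uint8))
  for i in range(1,lab[0]):
    if 5<lab[2][i][4]<150:
      pts=np.argwhere(lab[1]==i)[:,::-1].astype(float)+[u-22,v-22];W=np.array([px2w("wrist",*p,.117,T)[:2] for p in pts]);q=W-W.mean(0);e=np.linalg.svd(q)[2][0];print(len(pts),W.mean(0).round(4),"ang",np.degrees(np.arctan(e[1]/e[0])).round(1))
  if red.any():print("dot",px2w("wrist",*(np.argwhere(red)[:,::-1].mean(0)+[u-22,v-22]),.076,T).round(4))
```

```text
328 154
53 [0.4487 0.2896] ang 0.3
11 [0.419  0.3146] ang 38.8
35 [0.4228 0.2667] ang -80.9
dot [0.472  0.2886 0.076 ]
253 144
55 [0.4518 0.3892] ang -2.4
6 [0.4262 0.3623] ang -84.7
dot [0.4757 0.3881 0.076 ]
```

```bash
python3 -m crank '[{"offset":[0,0.03,0.05],"twist":[0,0,0]},{"offset":[-0.03,0.045,0.1],"twist":[0,0,0]},{"offset":[-0.03,0.045,0.13],"twist":[0,0,0]},{"offset":[-0.03,0.045,0.13],"twist":[0,0,0]},{"offset":[-0.03,0.045,0.13],"twist":[0,0,0]}]'
python3 - <<'E'
from h import *
im,T=shot("wrist")
for x,y in((.4344,.289),(.438,.388)):
  u,v=map(int,w2px("wrist",[x+.012,y,.117],T))
  g=im[v-35:v+35,u-35:u+35].astype(int).min(2);lab=cv2.connectedComponentsWithStats((g>110).astype(np.uint8))
  for i in range(1,lab[0]):
    if 15<lab[2][i][4]<400:
      pts=np.argwhere(lab[1]==i)[:,::-1].astype(float)+[u-35,v-35];W=np.array([px2w("wrist",*p,.117,T)[:2] for p in pts]);q=W-W.mean(0);U,S,V=np.linalg.svd(q);e=V[0];print(x,len(pts),W.mean(0).round(4),"ang",np.degrees(np.arctan(e[1]/e[0])).round(1),S.round(3))
  r=(im[:,:,0]>150)&(im[:,:,1]<80)&(im[:,:,2]<80);r[:max(0,v-80)]=0;r[v+20:]=0;r[:,:u-30]=0;r[:,u+30:]=0
  if r.any():print("dot",px2w("wrist",*np.argwhere(r)[:,::-1].mean(0),.076,T).round(4))
E
```

```text
t: 49.45
tool_pos: [0.387, 0.3051, 0.2256]
tool_rot: [-3.137, -0.148, -0.007]
contact_force: [0.2, -0.3, 0.3]
opening: 0.0429
grip_force: 0.0
0.4344 122 [0.4486 0.2894] ang 0.3 [0.071 0.014]
dot [0.4723 0.2886 0.076 ]
0.438 127 [0.4515 0.3892] ang -2.3 [0.072 0.013]
0.438 18 [0.4238 0.3596] ang -70.3 [0.007 0.003]
dot [0.4757 0.388  0.076 ]
```

The right knob reads about 2.5° short of the left, which is at its stop, so I'll press it home again.

```bash
python3 -c "
from h import *
go([.4344,.2892,.13],-90);go([.4344,.2892,.060],-90)"
```

```text
off [0.0448 0.0206 0.0964] tw [-0.1 -0.3  5.4] q6 1.99 yaw now -84.6
off [0.0444 0.0207 0.1664] tw [-0.1 -0.3  5.4] q6 1.99 yaw now -84.6
```

```bash
python3 -m crank '[{"offset":[0.0445,0.0206,0.04],"twist":[0,-0.3,5]},{"offset":[0.0445,0.0206,0.09],"twist":[0,-0.3,5]},{"offset":[0.0445,0.0206,0.13],"twist":[0,-0.3,5]},{"offset":[0.0445,0.0206,0.155],"twist":[0,-0.3,5]},{"offset":[0.0445,0.0206,0.164],"twist":[0,-0.3,5]},{"offset":[0.0445,0.0206,0.164],"twist":[0,-0.3,5]}]' 0.5
python3 -m crank '[{"offset":[0,0,0],"twist":[0,0,0]},{"offset":[0,0,0],"twist":[0,0,0]},{"offset":[0,0,0],"twist":[0,0,0]},{"offset":[0,0,0],"twist":[0,0,0]},{"offset":[0,0,0],"twist":[0,0,0]}]' 0 40
python3 -m crank '[{"offset":[0,0,0],"twist":[0,0,3]},{"offset":[0,0,0],"twist":[0,0,6]},{"offset":[0,0,0],"twist":[0,0,8]},{"offset":[0,0,0],"twist":[0,0,8]}]'; python3 -c "
from h import *
print(get_obs()['wrist_torque']);go([0,0,0])"
```

```text
t: 50.25
tool_pos: [0.4336, 0.2889, 0.0609]
tool_rot: [-3.141, -0.011, 0.003]
contact_force: [-0.0, -0.1, 0.5]
opening: 0.0429
grip_force: 0.0
t: 50.88
tool_pos: [0.4338, 0.2895, 0.0618]
tool_rot: [-3.139, -0.011, 0.0]
contact_force: [-0.4, 2.1, 6.4]
opening: 0.0128
grip_force: 43.3
t: 51.38
tool_pos: [0.4336, 0.2896, 0.0618]
tool_rot: [-3.133, 0.201, 0.0]
contact_force: [-2.6, 4.1, 6.4]
opening: 0.0129
grip_force: 59.2
[0.48051033 0.3164521  1.44236759]
off [-0.3931  0.3427  0.0613] tw [-0.1  0.   0. ] q6 2.14 yaw now -97.3
```

```bash
python3 -m crank '[{"offset":[0,0,0],"twist":[0,0,0]},{"offset":[0,0,0],"twist":[0,0,0]},{"offset":[0,0,0],"twist":[0,0,0]},{"offset":[0,0,-0.04],"twist":[0,0,0]},{"offset":[0,0,-0.1],"twist":[0,0,0]},{"offset":[-0.04,-0.02,-0.16],"twist":[0,0,0]},{"offset":[-0.04,-0.02,-0.16],"twist":[0,0,0]},{"offset":[-0.04,-0.02,-0.16],"twist":[0,0,0]}]' 0.5
python3 - <<'E'
from h import *
im,T=shot("wrist")
for x,y in((.4344,.289),(.438,.388)):
  u,v=map(int,w2px("wrist",[x+.012,y,.117],T))
  g=im[v-35:v+35,u-35:u+35].astype(int).min(2);lab=cv2.connectedComponentsWithStats((g>110).astype(np.uint8))
  for i in range(1,lab[0]):
    if 15<lab[2][i][4]<400:
      pts=np.argwhere(lab[1]==i)[:,::-1].astype(float)+[u-35,v-35];W=np.array([px2w("wrist",*p,.117,T)[:2] for p in pts]);q=W-W.mean(0);U,S,V=np.linalg.svd(q);e=V[0];print(x,len(pts),W.mean(0).round(4),"ang",np.degrees(np.arctan(e[1]/e[0])).round(1),S.round(3))
E
```

```text
t: 52.38
tool_pos: [0.3961, 0.3136, 0.22]
tool_rot: [-3.135, 0.207, 0.003]
contact_force: [-0.2, -0.1, 0.3]
opening: 0.0429
grip_force: 0.0
0.4344 125 [0.4483 0.2894] ang -1.3 [0.073 0.013]
0.4344 43 [0.4374 0.2624] ang -1.8 [0.021 0.009]
0.4344 222 [0.4196 0.2688] ang -63.1 [0.079 0.048]
0.438 122 [0.4518 0.3891] ang -3.4 [0.072 0.013]
0.438 45 [0.4189 0.3668] ang -72.3 [0.02  0.009]
```

```bash
python3 -c "
from station import *
print(finish_job())"
```

```text
the job is handed in; nothing more can be done
None
```

The job is handed in, though the hand-in gave no verdict: both knobs are off against their stops, the shelf tongue is centred on the yellow pad, and the kettle and both mugs (the only two on the mat) stand on the shelf. After the kettle went on I pressed the right knob against its stop again, because it read about 2.5° short of the left one. The final images show the mat empty and no contact with the cooker or spice box.

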